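# Stand the photo-strip frame back up on its easel leg

## Task

The narrow photo-strip frame is lying on its face beside the granite slab. Unfold the easel leg on its back as far as it goes, then stand the frame up on the slab midway between the key bowl and the ceramic cat, leaning back on its leg with its face squarely to the room (away from the robot). Set it down without dropping it and leave the other things where they are.

Things in the scene. Friction and masses are not known exactly. Their poses are not given: they have to be found in the camera images.
- frame_center (a point): Centre of the loose photo-strip frame (about 0.24 kg, dark wood rails, grey back), 164 mm long (its height when standing), 62 wide, 16 thick; mid-thickness. x towards its top edge, y across, z out of its back. Starts face down on the console (height 0) left or right of the slab: z up, top roughly away from the robot. Rails flush with the back plane, back board 1 mm lower.
- frame_base (a point): Middle of the frame's bottom edge on the back side: 82 mm from frame_center against x and 8 mm along z. The frame stands on this edge and on the foot of its leg. Same axes as frame_center.
- leg_hinge (a point): Middle of the hinge of the easel leg, on the frame's back plane, 110 mm above the bottom edge along the frame (28 mm from frame_center towards the top); the hinge axis runs along the frame's y.
- leg_foot (a point): Free end of the easel leg, middle of the edge facing the back board. The leg is a wooden bar 110 mm long from hinge to foot, 24 wide, 5 thick (all on the outer side of this point), along the middle of the frame's back; folded, its foot is flush with the frame's bottom edge. x runs from foot to hinge, z out of its outer face.
- leg (a joint): Opening of the easel leg in rad: 0 folded flat on the back, 0.524 fully unfolded at its stop; starts up to 0.10 ajar. The foot swings away from the back about the hinge, which is stiff (0.03 N m) and stays where left. Standing on the open leg, the frame leans back 0.26 rad, its foot on the slab 57 mm behind frame_base.
- slab: Fixed granite slab on the console, 300 mm (x) by 420 mm (y), 20 mm thick. Origin at the centre of its underside; x points to the room side (away from the robot), y along its long side.
- slab_room_edge (a point): Middle of the slab's top long edge on the room side, 150 mm along the slab's x from its centre. Axes as the slab's.
- bowl: Round teak key bowl, 120 mm across the rim, 45 mm high, with keys inside, near one end of the slab (left or right). Origin at the centre of its underside. Leave it where it is.
- cat: Sitting white ceramic cat, about 70 mm across and 131 mm high, near the other end of the slab. Origin at the centre of its underside. Leave it where it is.
- case_a: Aluminium sunglasses case, 56 by 156 by 36 mm high, long side along its y, on the slab's robot side. Origin at the centre of its underside. Bystander.
- case_b: The second sunglasses case, same as the first.
- remote: White plastic garage remote, 36 by 62 by 14 mm, on the slab's room side. Origin at the centre of its underside. Bystander.
- carabiner: Steel carabiner lying flat, 85 by 40 by 9 mm, on the slab's room side. Origin on its underside, amid its loop. Bystander.
- brush: Wooden clothes brush, 150 by 46 by 38 mm high, on the console on the other side of the slab from the frame. Origin at the centre of its underside. Bystander.
Things that resemble listed ones, but are neither listed nor needed, are in the scene too. Of the things that look like the cat, the middle-sized one is meant. Several things look just like the part that bears frame_center: the one meant starts farthest from the robot's base.

How it is judged:
On the way:
1. the easel leg is unfolded to its stop (within 0.035 rad) (value of joint leg above 0.489 rad), for 0.2 s.
At the end, for the whole second after the job is handed in: Frame stands at rest on the slab on its bottom edge and its fully open leg (over 0.48 rad), leaning back 0.16-0.36 rad, both within 6 mm of the slab top; frame_base under 180 mm from bowl and from cat, -60 to 90 mm in the slab's x; face to the room within 20 degrees (value of joint leg above 0.48 rad and angle between frame_center's own x axis and vertical between 0.16 and 0.36 rad and height (world z) of frame_base between 0.014 and 0.026 m and height (world z) of leg_foot between 0.014 and 0.026 m and contact force between frame and slab above 0.5 N and horizontal distance between frame_base and bowl below 0.18 m and horizontal distance between frame_base and cat below 0.18 m and x of frame_base in the frame of slab between -0.06 and 0.09 m and angle between the y axis of frame_center and the y axis of slab, either way round below 0.35 rad and z of slab_room_edge in the frame of frame_center below 0 m and linear speed of frame below 0.02 m/s and angular speed of frame below 0.2 rad/s); the robot touches nothing.
It fails at once if the frame drops or falls: it moves faster than 0.4 m/s with no finger on it (linear speed of frame above 0.4 m/s and contact force between the fingers and frame below 0.02 N).
It fails at once if bowl, cat, a sunglasses case, remote, carabiner or brush is moved by more than 20 mm (distance of any of bowl, cat, case_a, case_b, remote, carabiner, brush from where it was at the start of the episode above 0.02 m).
It also fails if it takes over 53 s, if anything falls off the work surface, if the arm or the gripper's body presses on something with over 40 N, if the wrist force passes 120 N, or if a joint passes its speed limit or range.

## Robot

A 6-joint arm with a two-finger parallel gripper is mounted at the origin on the work surface. World frame = base frame: x ahead of the robot, y to its left, z up, the work surface at z = 0. Lengths are in m, angles in rad, forces in N, time in s.
With the tool pointing down it reaches from about 0.425 to 0.95 m from the base axis. Payload 3.5 kg.
Tool frame: the origin (TCP) lies midway between the tips of the shut fingers; the grasp point (between the pads) lies grasp_offset behind it (grasp_offset is the distance from the TCP to the grasp point, in m); z points along the fingers, y is the direction in which the jaws open and shut (so a half turn about z gives the same grasp; the last joint's range is limited). The gripper opens to 85 mm and grips with 20 to 120 N. Pads are 22 mm wide; open, the fingers measure 114 mm over their backs; the gripper's body (76 mm by 85 mm) begins 54 mm behind the grasp point. The pads swing forward as they close: fully open they stand 13 mm farther back than shut.
Start: joints at [-1.281, 0.286, 1.577, -0, 1.279, -0.15], TCP at [0.287, -0.611, 0.231] pointing down, gripper open.
Joint ranges: [-2.77, 2.77], [-0.9, 2.22], [0.21, 2.48], [-1.53, 4.67], [0.24, 2.81], [-2.84, 2.84]. Speed limits (rad/s): [2.79, 2.79, 3.14, 3.14, 3.14, 3.14].

## Interface

Orientations are given as a unit quaternion [x, y, z, w].
In Python, from plant import * gives the robot as it stands.
- The arm moves only by the tool jog_arm, never from a script. Its argument "targets" is text: rows parted by semicolons, each of 7 numbers parted by spaces: the shift along the world's x, y, z in mm, then the turn, a rotation vector about the world's x, y, z in degrees, then the gripper's target within -1 to 1 (fully open at 1, half-way at 0, shut at -1). A call has 1 to 10 rows; each row shifts and turns the pose as measured when the row begins; what a row does not reach is not made up. A row lasts 1/12 s, in which the tool goes at most 41.7 mm and 7.16 degrees, less where a joint would pass 70% of its speed; a pose out of reach is approached as far as the arm can. A call with a gripper value outside its range is refused whole. The fingers move at their own pace and stop on an object; "force" is the grip in N (left out, the last holds). Time passes only in rows, so rows that do not move let the fingers close. It gives the time, the measured TCP pose, the force and the opening at its end, in the units of the state.
- get_state(): the state, without advancing time (a new reading comes with each control period).
- read_camera(name): name is "scene" or "side" or "wrist"; returns a dict with "pixels" (480x640x3 uint8, blue, green, red), "mtx" (3x3 intrinsics, pixels), "world_from_camera" (4x4, takes a point from camera to world coordinates). Camera axes: x right, y up, looking along -z (the intrinsics and any distortion apply to the point x, -y, -z); pixel columns grow to the right and rows downward; lengths in m; the calibration is good to about 2 mm. A picture is of the moment at which its call begins. There is no depth.
- sign_off(): hands the job in, once; it reports no verdict.
Trained networks look in a picture, given as the dict that the camera call returned (one of the last four; its "shot" number tells which), for a name from the list of things; names that differ only in an ending like _2 or _b are one class to them, and where a whole thing is asked for, a point or a joint stands for the part that bears it (a point fixed in the world has none). Each returns a list of dicts, best first, with "p" (0 to 1); they miss things now and then, are a little off and sometimes report something else, mostly with a low value. They report only what shows in the picture. A call takes as long as a camera call. They do not tell look-alikes from the thing itself.
- spot_in(target, picture): "uv" ([column, row] in pixels, amid what is visible of it).
- silhouettes(target, picture): "mask" (480x640 bool, what is visible of it) and "uv" ([column, row] in pixels, amid what is visible of it).
- mark_of(target, picture): "uv" ([column, row] in pixels: a listed point, or the origin of a listed thing).
The state is a dict: "time": time; "qpos": joint angles; "dq": joint speeds; "joint_efforts": joint torques, N m; "eef_pos": TCP position; "tcp_rot": TCP orientation; "contact_force": force on the tool from outside, world axes, zero at the start; "wrist_torque": the same for the moment, N m; "opening": opening from 0.0 (shut) to 1.0 (fully open).
Only numpy, scipy, OpenCV 4.12 (cv2) and the standard library are available. Lean on these libraries where they do the work, as an engineer would, in place of code of your own. Each camera call takes 0.05 s, during which the arm holds its last target.

## Working session

There is one attempt and no reset: what is moved stays moved. The work goes in short steps, Python scripts to look and compute and a tool call to move; the robot and the scene stay as the last step left them, time stands still between calls to the robot, and variables do not carry over. Pictures are saved under pics/ and viewed, and the job is handed in when it is done.

Besides the shell and the picture viewer there is one more tool, called after ">>>" as name(argument=value, ...) on one line, values as JSON. jog_arm: Moves the arm, as the interface text tells. Its arguments: {"type":"object","properties":{"targets":{"type":"string"},"force":{"type":"number"}},"required":["targets"]}

```bash
ls; mkdir -p pics; python3 - <<'E'
from plant import *
import cv2
s=get_state();print(s)
try: print(grasp_offset)
except Exception as e: print(e)
for n in ["scene","side","wrist"]:
    p=read_camera(n);cv2.imwrite(f"pics/{n}0.png",p["pixels"]);print(n,p["mtx"].tolist(),p["world_from_camera"].round(3).tolist(),p.keys())
E
```

```text
pics
{'time': 0.0, 'qpos': array([-1.28101603e+00,  2.87192482e-01,  1.57815689e+00,  1.23516274e-06,
        1.27861343e+00, -1.50003120e-01]), 'dq': array([0.00016339, 0.00011154, 0.00097259, 0.00291929, 0.00162073,
       0.00088014]), 'joint_efforts': array([-2.46205118e-04, -4.05986845e+01, -2.92625731e+01, -1.56611059e-04,
        5.91409756e-03,  3.60921874e-06]), 'eef_pos': array([ 0.28721364, -0.61012607,  0.22994019]), 'tcp_rot': array([ 9.75920430e-01,  2.18123611e-01, -8.21659267e-05, -1.18222140e-03]), 'contact_force': array([-0.93657893,  0.31081702,  0.20313206]), 'wrist_torque': array([-0.03076095, -0.00183582,  0.00927214]), 'opening': 1.0013176883799146}
0.0187
scene [[480.3458686384835, 0.0, 320.3341141793856], [0.0, 480.3458686384835, 239.85017406406953], [0.0, 0.0, 1.0]] [[0.712, -0.572, 0.408, 0.875], [0.702, 0.573, -0.422, -0.376], [0.008, 0.587, 0.809, 0.784], [0.0, 0.0, 0.0, 1.0]] dict_keys(['pixels', 'mtx', 'world_from_camera', 'shot'])
side [[557.5096498166471, 0.0, 313.7874220528712], [0.0, 557.5096498166471, 238.2682374550744], [0.0, 0.0, 1.0]] [[-0.942, 0.219, -0.256, 0.181], [-0.337, -0.621, 0.707, 0.85], [-0.005, 0.752, 0.659, 0.858], [0.0, 0.0, 0.0, 1.0]] dict_keys(['pixels', 'mtx', 'world_from_camera', 'shot'])
wrist [[355.253138400407, 0.0, 311.3140151930672], [0.0, 355.253138400407, 233.7447682748038], [0.0, 0.0, 1.0]] [[0.425, 0.873, 0.239, 0.349], [-0.905, 0.411, 0.11, -0.581], [-0.002, -0.263, 0.965, 0.373], [0.0, 0.0, 0.0, 1.0]] dict_keys(['pixels', 'mtx', 'world_from_camera', 'shot'])
```

View pics/scene0.png

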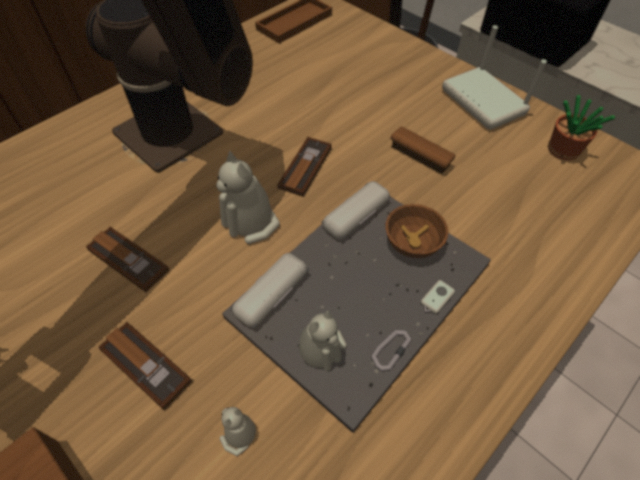

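View pics/side0.png

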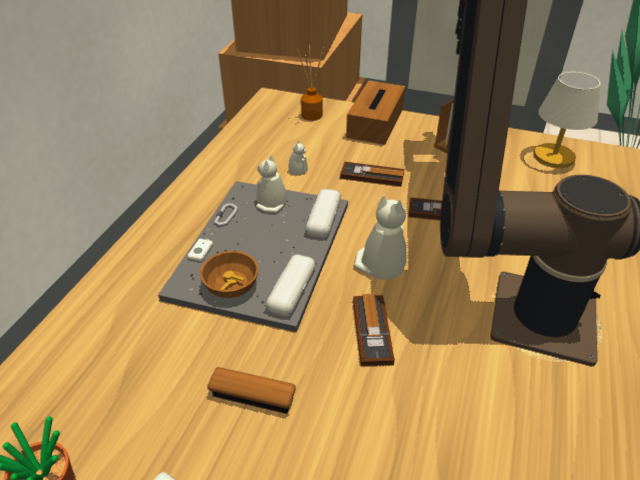

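View pics/wrist0.png

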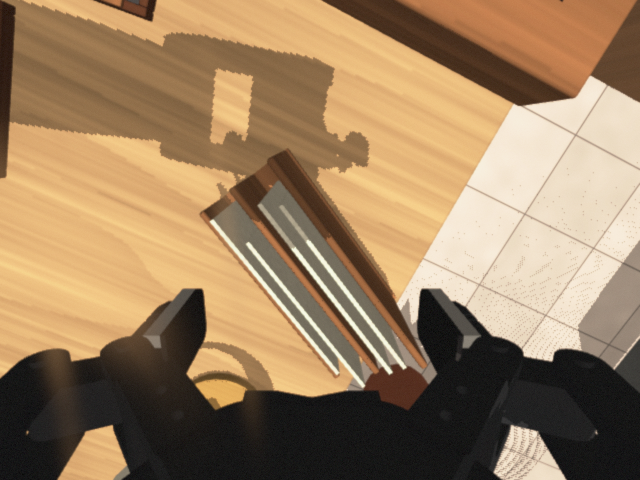

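The scene picture shows three frame-like items at (305,165), (127,258) and (145,365). It also shows three cats: big at (245,200), middle at (322,340) and small at (237,428). The bowl is at (417,230).

```bash
cat > h.py <<'E'
from plant import *
import numpy as np, cv2
def ray(p,uv):
    K=p["mtx"];d=np.linalg.solve(K,[uv[0],uv[1],1.]);d=np.array([d[0],-d[1],-d[2]])
    T=p["world_from_camera"];return T[:3,3],T[:3,:3]@d
def onz(p,uv,z):
    o,d=ray(p,uv);return o+d*(z-o[2])/d[2]
def proj(p,X):
    T=p["world_from_camera"];c=T[:3,:3].T@(np.asarray(X)-T[:3,3]);v=p["mtx"]@np.array([c[0],-c[1],-c[2]]);return v[:2]/v[2]
def tri(obs):
    A=np.zeros((3,3));b=np.zeros(3)
    for p,uv in obs:
        o,d=ray(p,uv);d=d/np.linalg.norm(d);M=np.eye(3)-np.outer(d,d);A+=M;b+=M@o
    return np.linalg.solve(A,b)
E
python3 - <<'E'
from h import *
ps={n:read_camera(n) for n in ["scene","side"]}
H=dict(frame_center=.008,frame_base=.016,leg_hinge=.016,leg_foot=.018,slab=0,slab_room_edge=.02,bowl=.02,cat=.02,case_a=.02,remote=.02,carabiner=.02,brush=0)
for t,z in H.items():
    for n in ps:
        for r in mark_of(t,ps[n]):
            if r["p"]>.2: print(t,n,round(r["p"],2),np.round(r["uv"]),onz(ps[n],r["uv"],z).round(3)[:2])
p=ps["scene"]["pixels"]
cv2.imwrite("pics/crop1.png",cv2.resize(p[220:420,60:260],None,fx=3,fy=3,interpolation=cv2.INTER_CUBIC))
E
```

```text
frame_center scene 0.89 [140. 359.] [ 0.442 -0.363]
frame_center scene 0.72 [304. 167.] [0.316 0.148]
frame_center scene 0.62 [123. 258.] [ 0.245 -0.273]
frame_center side 0.92 [372. 171.] [ 0.458 -0.372]
frame_center side 0.85 [443. 208.] [ 0.25  -0.275]
frame_center side 0.84 [376. 328.] [0.308 0.147]
frame_center side 0.57 [324. 215.] [ 0.518 -0.151]
frame_base scene 0.84 [291. 187.] [0.346 0.08 ]
frame_base scene 0.74 [ 99. 238.] [ 0.176 -0.282]
frame_base scene 0.71 [112. 334.] [ 0.375 -0.372]
frame_base side 0.75 [369. 296.] [0.341 0.078]
frame_base side 0.62 [401. 176.] [ 0.375 -0.363]
frame_base side 0.41 [289. 292.] [0.5   0.123]
leg_hinge scene 0.92 [311. 154.] [0.304 0.181]
leg_hinge scene 0.85 [154. 370.] [ 0.48  -0.357]
leg_hinge scene 0.64 [135. 262.] [ 0.275 -0.262]
leg_hinge side 0.79 [364. 166.] [ 0.479 -0.374]
leg_hinge side 0.6 [375. 338.] [0.301 0.18 ]
leg_foot scene 0.95 [292. 188.] [0.349 0.078]
leg_foot scene 0.84 [110. 334.] [ 0.374 -0.374]
leg_foot side 0.74 [404. 174.] [ 0.37  -0.372]
leg_foot side 0.67 [369. 299.] [0.339 0.088]
leg_foot side 0.66 [324. 216.
[... 452 characters left out ...]
t side 0.72 [294. 169.] [ 0.649 -0.293]
cat side 0.69 [382. 267.] [ 0.336 -0.008]
cat side 0.65 [324. 214.] [ 0.513 -0.141]
cat side 0.45 [397. 178.] [ 0.383 -0.343]
case_a scene 0.85 [353. 215.] [0.494 0.114]
case_a scene 0.77 [270. 293.] [ 0.509 -0.127]
case_a scene 0.37 [112. 334.] [ 0.376 -0.372]
case_a side 0.86 [323. 216.] [ 0.514 -0.134]
case_a side 0.61 [291. 291.] [0.496 0.123]
remote scene 0.85 [437. 299.] [0.733 0.077]
remote scene 0.28 [416. 240.] [0.624 0.154]
remote side 0.7 [202. 254.] [0.723 0.084]
carabiner scene 0.87 [393. 351.] [ 0.738 -0.056]
carabiner side 0.67 [226. 215.] [ 0.734 -0.058]
brush scene 0.7 [420. 156.] [0.474 0.367]
brush side 0.77 [250. 396.] [0.479 0.365]
```

View pics/crop1.png

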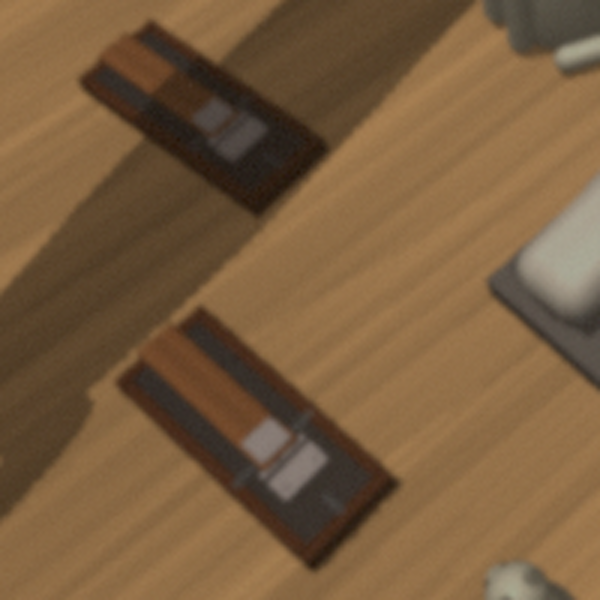

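The target is the frame at scene (145,365), world about (0.45,-0.367), 0.58 m from the base. The look-alikes at (127,258) and (305,165) are only about 0.36 m away. The cat I want is the middle-sized one at (322,340). The crop confirms the frame, with its leg hinge toward the far end. I'll move over the leg first.

>>> jog_arm(targets="14 30 -5 0 0 -3.2 1;14 30 -5 0 0 -3.2 1;14 30 -5 0 0 -3.2 1;14 30 -5 0 0 -3.2 1;14 30 -5 0 0 -3.2 0;14 30 -5 0 0 -3.2 0;14 30 -5 0 0 -3.2 0;14 30 -5 0 0 -3.2 0;0 0 0 0 0 0 0")

```text
time: 2.2
eef_pos: [0.4, -0.3629, 0.1904]
tcp_rot: [1.0, -0.018, -0.001, 0.002]
contact_force: [0.9, -0.0, -0.1]
opening: 0.494
```

```bash
python3 - <<'E'
from h import *
p=read_camera("wrist")
s=get_state();print(s["time"],s["eef_pos"],s["tcp_rot"],s["qpos"].round(3),s["opening"])
for t,z in dict(frame_center=.008,frame_base=.016,leg_hinge=.016,leg_foot=.018).items():
    for r in mark_of(t,p):
        if r["p"]>.3: print(t,round(r["p"],2),np.round(r["uv"]),onz(p,r["uv"],z).round(4)[:2])
cv2.imwrite("pics/w1.png",p["pixels"])
E
```

```text
2.25 [ 0.39951615 -0.36513299  0.19111657] [ 9.99837283e-01 -1.77423635e-02 -5.49099579e-04  3.21150806e-03] [-0.926  0.027  1.945 -0.005  1.165  0.683] 0.5022177659878972
frame_center 0.91 [306. 149.] [ 0.4568 -0.3603]
frame_base 0.73 [320. 240.] [ 0.3739 -0.3692]
leg_hinge 0.77 [303. 115.] [ 0.485  -0.3585]
leg_foot 0.88 [320. 242.] [ 0.3731 -0.369 ]
```

View pics/w1.png

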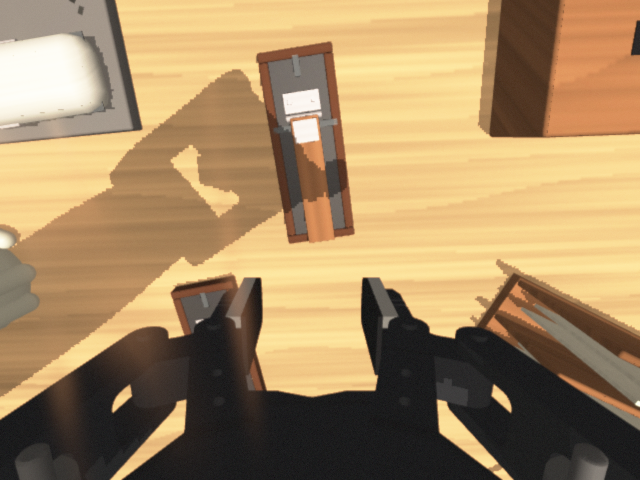

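The wrist view shows the frame with its top edge at about (296,49), bottom edge at (321,238) and leg foot at (320,242). Its yaw is about +5.4°. I'll go down over the leg near the foot.

>>> jog_arm(targets="-3 -1 -28 0 0 2.5 0;-3 -1 -28 0 0 2.5 0;-3 -1 -28 0 0 2.5 0;-3 0 -28 0 0 0 0;-2 0 -28 0 0 0 0;0 0 0 0 0 0 0", force=25)

```text
time: 2.95
eef_pos: [0.3831, -0.3845, 0.0544]
tcp_rot: [0.999, 0.044, 0.005, 0.012]
contact_force: [-1.1, 0.9, -0.5]
opening: 0.5
```

```bash
python3 - <<'E'
from h import *
from scipy.spatial.transform import Rotation as R
p=read_camera("wrist")
q=read_camera("side")
s=get_state();print(s["time"],s["eef_pos"],R.from_quat(s["tcp_rot"]).as_matrix().round(3).tolist(),s["qpos"].round(3),s["contact_force"])
for t,z in dict(frame_center=.008,frame_base=.016,leg_hinge=.016,leg_foot=.018).items():
    for r in mark_of(t,p):
        if r["p"]>.3: print(t,round(r["p"],2),np.round(r["uv"]),onz(p,r["uv"],z).round(4)[:2])
cv2.imwrite("pics/w2.png",p["pixels"])
cv2.imwrite("pics/s2.png",cv2.resize(q["pixels"][110:240,320:480],None,fx=4,fy=4))
E
```

```text
3.05 [ 0.38570551 -0.38748985  0.05961446] [[0.996, 0.088, 0.017], [0.088, -0.996, -0.03], [0.014, 0.031, -0.999]] [-0.972  0.2    2.027 -0.004  0.88   0.513] [ 0.03410346 -0.25129004  0.1476815 ]
frame_center 0.58 [279. 124.] [ 0.4557 -0.3618]
frame_center 0.39 [277.  60.] [ 0.4853 -0.3588]
frame_base 0.86 [285. 284.] [ 0.3719 -0.371 ]
leg_hinge 0.56 [277.  57.] [ 0.4853 -0.3593]
leg_foot 0.63 [285. 278.] [ 0.376  -0.3706]
```

View pics/w2.png

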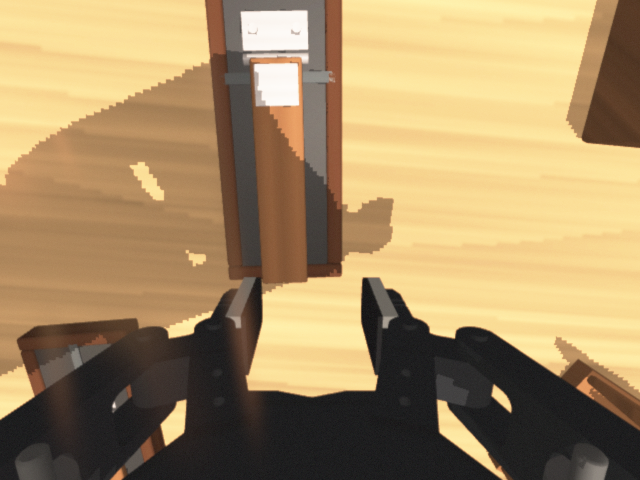

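View pics/s2.png

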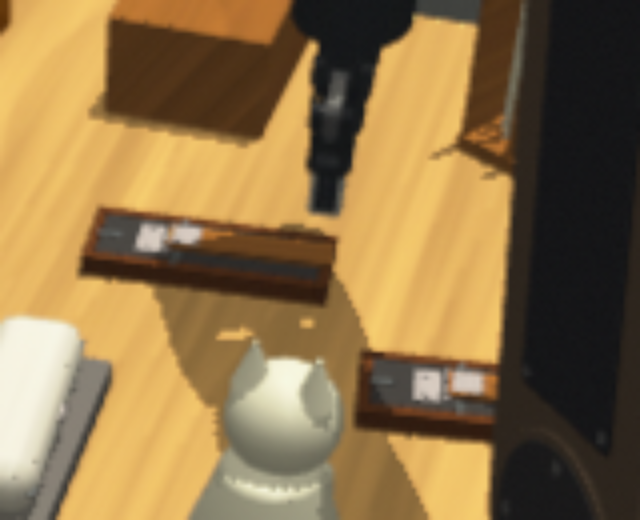

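>>> jog_arm(targets="1 6 -4 0.6 0.3 0 0;1 6 -4 0.6 0.3 0 0;0 6 -8 0.5 0.3 0 0;0 1 -8 0 0 0 0;0 0 -6 0 0 0 0;0 0 0 0 0 0 0")

```text
time: 3.75
eef_pos: [0.3926, -0.3693, 0.0353]
tcp_rot: [0.999, 0.046, 0.004, 0.005]
contact_force: [-0.0, -1.1, -0.6]
opening: 0.501
```

```bash
cat > st.py <<'E'
from h import *
from scipy.spatial.transform import Rotation as R
s=get_state();M=R.from_quat(s["tcp_rot"]).as_matrix();print(round(s["time"],2),s["eef_pos"].round(4),"x",M[:,0].round(3),"y",M[:,1].round(3),"z",M[:,2].round(3),s["qpos"].round(2),s["contact_force"].round(2),s["wrist_torque"].round(2),round(s["opening"],3))
E
python3 - <<'E'
from st import *
p=read_camera("wrist")
cv2.imwrite("pics/w3.png",p["pixels"])
E
```

```text
3.75 [ 0.3926 -0.3693  0.0353] x [0.996 0.092 0.008] y [ 0.092 -0.996  0.011] z [ 0.009 -0.011 -1.   ] [-0.94  0.24  2.04  0.    0.85  0.53] [-0.   -1.09 -0.65] [ 0.02  0.05 -0.03] 0.501
```

View pics/w3.png

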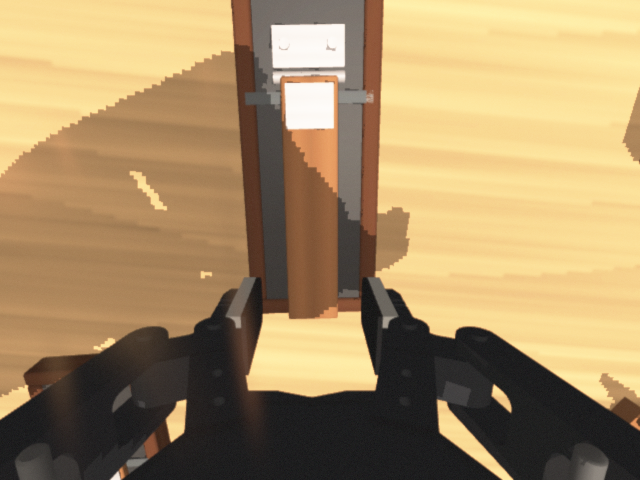

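The leg is centred between the fingers, foot at about (313,318). I'll lower further and watch the contact force.

>>> jog_arm(targets="-1 0 -6 0.5 0 0 0;-1 0 -5 0 0 0 0;0 0 -3 0 0 0 0;0 0 -1 0 0 0 0")

```text
time: 4.13
eef_pos: [0.3905, -0.3697, 0.019]
tcp_rot: [0.999, 0.046, 0.005, 0.001]
contact_force: [0.2, -0.6, 0.9]
opening: 0.496
```

```bash
python3 st.py
```

```text
4.13 [ 0.3905 -0.3697  0.019 ] x [0.996 0.092 0.009] y [ 0.092 -0.996  0.002] z [ 0.009 -0.001 -1.   ] [-0.95  0.26  2.04  0.01  0.83  0.52] [ 0.15 -0.6   0.95] [-0.02  0.05  0.  ] 0.496
```

>>> jog_arm(targets="0 0 -2.5 0 0 0 -0.2;0 0 0 0 0 0 -0.6;0 0 0 0 0 0 -1;0 0 0 0 0 0 -1;0 0 0 0 0 0 -1;0 0 0 0 0 0 -1", force=25)

```text
time: 4.63
eef_pos: [0.3902, -0.3699, 0.0161]
tcp_rot: [0.999, 0.046, 0.004, 0.001]
contact_force: [-0.4, -0.4, 0.0]
opening: 0.265
```

```bash
python3 - <<'E'
from st import *
p=read_camera("wrist");cv2.imwrite("pics/w4.png",p["pixels"][100:400,150:500])
q=read_camera("side")
cv2.imwrite("pics/s4.png",cv2.resize(q["pixels"][130:210,330:450],None,fx=5,fy=5))
E
```

```text
4.63 [ 0.3902 -0.3699  0.0161] x [0.996 0.092 0.008] y [ 0.092 -0.996  0.002] z [ 0.008 -0.001 -1.   ] [-0.95  0.27  2.04  0.01  0.82  0.52] [-0.4  -0.4   0.02] [0.02 0.03 0.01] 0.265
```

View pics/w4.png

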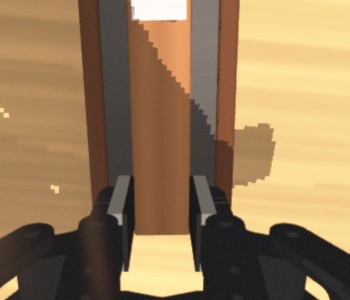

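View pics/s4.png

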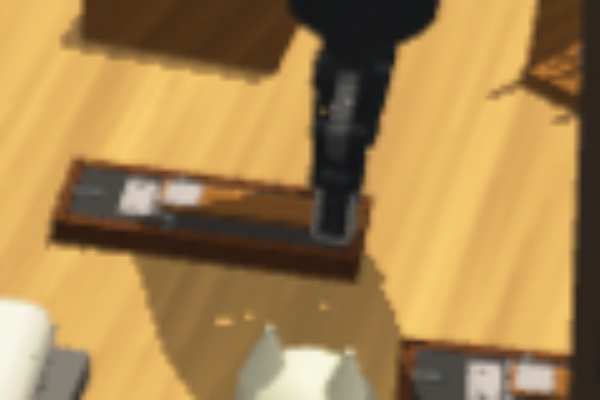

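The leg is gripped: opening 0.265, about 23 mm, matching the 24 mm leg. Now I'll swing it up about the hinge.

>>> jog_arm(targets="0.1 0 5 -0.3 3 0 -1;0.4 0 5 -0.3 3 0 -1;0.7 0 4.9 -0.3 3 0 -1;0.9 0.1 4.9 -0.3 3 0 -1;1.1 0.1 4.8 -0.3 3 0 -1;0 0 0 0 0 0 -1")

```text
time: 5.23
eef_pos: [0.3935, -0.3695, 0.042]
tcp_rot: [0.99, 0.043, -0.131, 0.009]
contact_force: [-0.1, -0.0, -0.4]
opening: 0.265
```

```bash
python3 - <<'E'
from st import *
p=read_camera("scene");cv2.imwrite("pics/c5.png",cv2.resize(p["pixels"][280:420,70:220],None,fx=4,fy=4))
q=read_camera("side")
cv2.imwrite("pics/s5.png",cv2.resize(q["pixels"][130:210,330:450],None,fx=5,fy=5))
E
```

```text
5.23 [ 0.3935 -0.3695  0.042 ] x [ 0.962  0.084 -0.261] y [ 0.088 -0.996  0.006] z [-0.259 -0.028 -0.965] [-0.84  0.33  1.92 -0.25  1.06  0.78] [-0.13 -0.03 -0.39] [-0.03 -0.09  0.03] 0.265
```

View pics/s5.png

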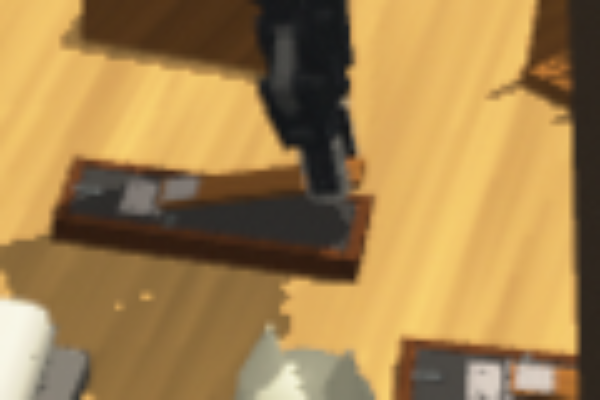

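View pics/c5.png

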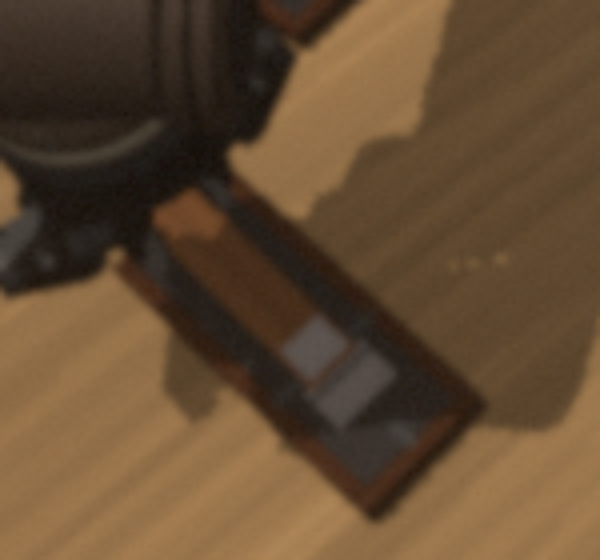

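The frame stayed flat and the leg followed the gripper to about 15°. I'll continue.

>>> jog_arm(targets="1.4 0.1 4.8 -0.3 3 0 -1;1.7 0.1 4.7 -0.3 3 0 -1;1.9 0.2 4.6 -0.3 3 0 -1;2.1 0.2 4.5 -0.3 3 0 -1;0 0 0 0 0 0 -1")

```text
time: 5.75
eef_pos: [0.3983, -0.3684, 0.0587]
tcp_rot: [0.972, 0.04, -0.233, 0.013]
contact_force: [-0.4, -0.5, 0.7]
opening: 0.27
```

```bash
python3 - <<'E'
from st import *
q=read_camera("side")
cv2.imwrite("pics/s6.png",cv2.resize(q["pixels"][130:210,330:450],None,fx=5,fy=5))
E
```

```text
5.75 [ 0.3983 -0.3684  0.0587] x [ 0.888  0.071 -0.454] y [ 0.083 -0.997  0.006] z [-0.452 -0.043 -0.891] [-0.77  0.41  1.82 -0.37  1.25  0.89] [-0.41 -0.46  0.73] [ 0.07 -0.28  0.06] 0.27
```

View pics/s6.png

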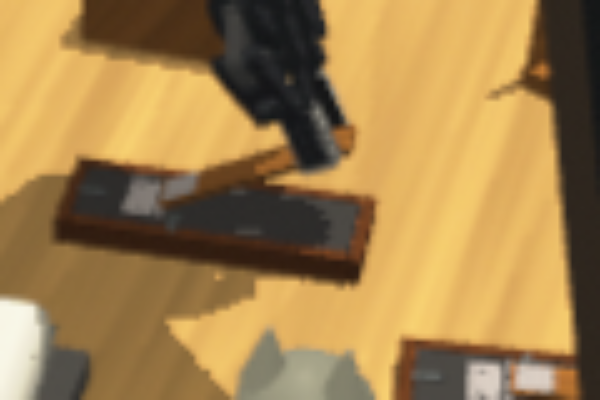

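>>> jog_arm(targets="1.2 0.1 2.2 -0.1 1.5 0 -1;1.2 0.1 2.2 -0.1 1.5 0 -1;0 0 0 0 0 0 -1")

```text
time: 6.05
eef_pos: [0.3994, -0.3682, 0.0621]
tcp_rot: [0.966, 0.039, -0.257, 0.012]
contact_force: [1.0, 0.4, -1.0]
opening: 0.265
```

```bash
python3 - <<'E'
from st import *
q=read_camera("side")
cv2.imwrite("pics/s7.png",cv2.resize(q["pixels"][130:210,330:450],None,fx=5,fy=5))
E
```

```text
6.05 [ 0.3994 -0.3682  0.0621] x [ 0.865  0.068 -0.497] y [ 0.081 -0.997  0.004] z [-0.495 -0.044 -0.868] [-0.76  0.43  1.8  -0.4   1.3   0.91] [ 0.98  0.37 -0.98] [ 0.03 -0.58  0.05] 0.265
```

View pics/s7.png

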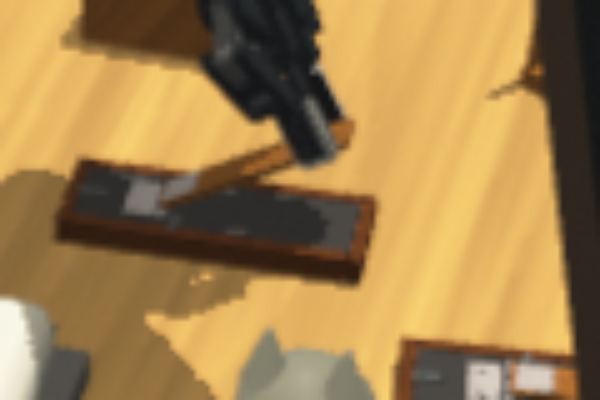

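>>> jog_arm(targets="1.2 0.1 2.2 -0.1 1.3 0 -1;1.2 0.1 2.2 -0.1 1.3 0 -1;0 0 0 0 0 0 -1")

```text
time: 6.35
eef_pos: [0.4012, -0.368, 0.0665]
tcp_rot: [0.959, 0.038, -0.28, 0.013]
contact_force: [0.4, 0.6, 0.5]
opening: 0.268
```

```bash
python3 - <<'E'
from st import *
q=read_camera("side")
cv2.imwrite("pics/s8.png",cv2.resize(q["pixels"][130:210,330:450],None,fx=5,fy=5))
p=read_camera("wrist");cv2.imwrite("pics/w8.png",p["pixels"])
E
```

```text
6.35 [ 0.4012 -0.368   0.0665] x [ 0.84   0.066 -0.538] y [ 0.08  -0.997  0.003] z [-0.536 -0.046 -0.843] [-0.75  0.45  1.77 -0.42  1.35  0.93] [0.39 0.6  0.46] [ 0.01 -0.52 -0.03] 0.268
```

View pics/s8.png

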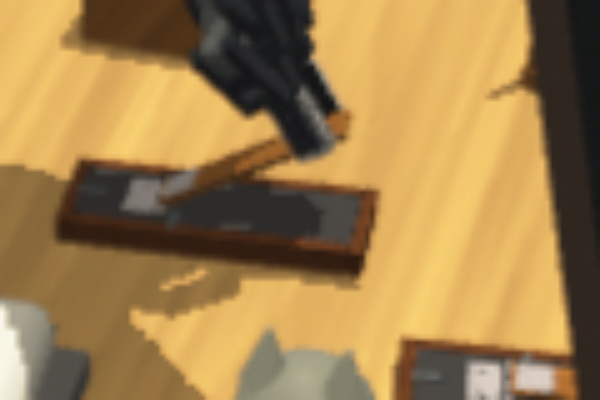

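View pics/w8.png

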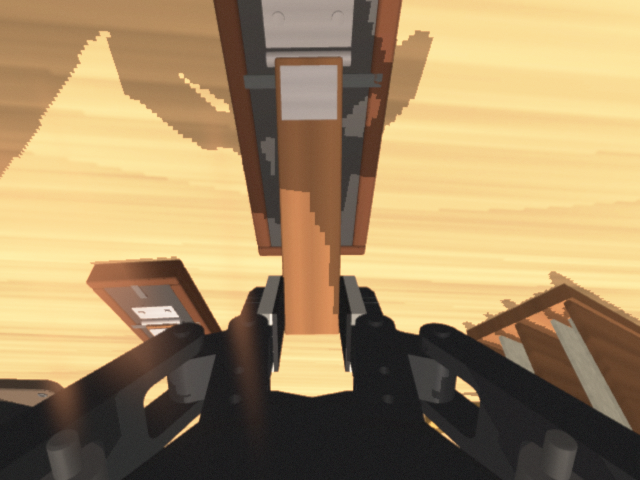

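The bottom edge of the frame has just lifted (crop about 283 to 272), so the leg is at its stop. I'll lower the frame back and release.

>>> jog_arm(targets="-1 -0.1 -2 0.1 -1.3 0 -1;-0.5 0 -1 0 -0.6 0 -1;0 0 0 0 0 0 -1")

```text
time: 6.7
eef_pos: [0.3993, -0.368, 0.0626]
tcp_rot: [0.964, 0.038, -0.262, 0.013]
contact_force: [1.1, 0.2, -1.5]
opening: 0.268
```

```bash
python3 - <<'E'
from st import *
q=read_camera("side")
cv2.imwrite("pics/s9.png",cv2.resize(q["pixels"][130:210,330:450],None,fx=5,fy=5))
E
```

```text
6.7 [ 0.3993 -0.368   0.0626] x [ 0.86   0.067 -0.506] y [ 0.08  -0.997  0.004] z [-0.504 -0.044 -0.863] [-0.76  0.43  1.79 -0.4   1.31  0.92] [ 1.06  0.23 -1.51] [-0.02 -0.57  0.05] 0.268
```

View pics/s9.png

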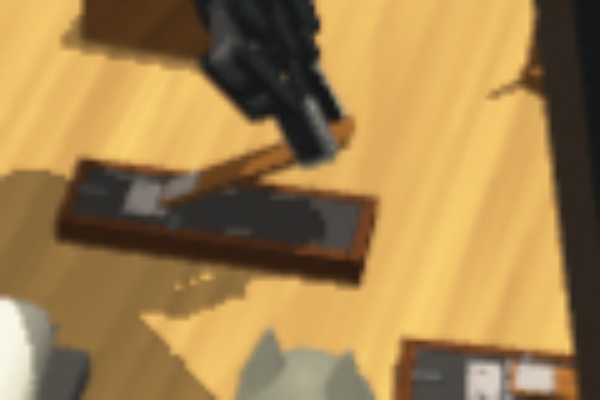

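The frame is flat again with the leg open. Before regrasping I'll fit the kinematics to check that the standing pose is reachable.

```bash
cat > kin.py <<'E'
import numpy as np
from scipy.spatial.transform import Rotation as R
from scipy.optimize import least_squares
D=[((-1.281016,.287192,1.578157,0,1.278613,-.150003),(.28721,-.61013,.22994)),
((-.926,.027,1.945,-.005,1.165,.683),(.3995,-.3651,.1911)),
((-.972,.2,2.027,-.004,.88,.513),(.3857,-.3875,.0596)),
((-.94,.24,2.04,0,.85,.53),(.3926,-.3693,.0353)),
((-.84,.33,1.92,-.25,1.06,.78),(.3935,-.3695,.042)),
((-.77,.41,1.82,-.37,1.25,.89),(.3983,-.3684,.0587)),
((-.75,.45,1.77,-.42,1.35,.93),(.4012,-.368,.0665))]
Y=lambda a:R.from_euler('y',a); Z=lambda a:R.from_euler('z',a)
def fk(q,P):
    d1,L2,L3,d6,o=P
    r=Z(q[0]);p=np.array([0,0,d1])+r.apply([0,o,0])
    r=r*Y(q[1]);p=p+r.apply([0,0,L2]);r=r*Y(q[2]);p=p+r.apply([0,0,L3]);r=r*Z(q[3])*Y(q[4])*Z(q[5]);p=p+r.apply([0,0,d6]);return p,r
f=lambda P:np.concatenate([fk(q,P)[0]-x for q,x in D])
s=least_squares(f,[.3,.4,.4,.2,.1]);P=s.x
if __name__=="__main__":
    print(P.round(4),np.abs(s.fun).max())
    print(fk(D[-1][0],P)[1].as_matrix().round(3))
E
python3 kin.py; python3 st.py
```

```text
[0.234  0.4266 0.564  0.2487 0.1005] 0.006374963819480328
[[-0.075  0.84  -0.538]
 [ 0.997  0.061 -0.043]
 [-0.003 -0.539 -0.842]]
6.75 [ 0.3993 -0.368   0.0627] x [ 0.86   0.067 -0.506] y [ 0.08  -0.997  0.004] z [-0.504 -0.044 -0.862] [-0.76  0.43  1.79 -0.4   1.31  0.92] [ 1.51  0.06 -0.88] [-0.02 -0.63 -0.01] 0.274
```

```bash
cat >> kin.py <<'E'
LO=np.array([-2.77,-.9,.21,-1.53,.24,-2.84]);HI=np.array([2.77,2.22,2.48,4.67,2.81,2.84])
C=R.from_matrix(np.array([[0,-1,0],[1,0,0],[0,0,1]],float))
def ik(pos,M,q0):
    Rt=R.from_matrix(M)
    def g(q):
        p,r=fk(q,P);r=r*C
        return np.concatenate([(p-pos)*5,(Rt.inv()*r).as_rotvec()])
    q0=np.clip(q0,LO+.01,HI-.01)
    s=least_squares(g,q0,bounds=(LO,HI));return s.x,np.abs(s.fun).max()
E
python3 - <<'E'
from kin import *
# check C orientation
q=(-.76,.43,1.79,-.4,1.31,.92)
print((fk(q,P)[1]*C).as_matrix().round(2))
q0=np.array(q)
base=np.diag([1.,-1,-1])  # tool down, x fwd, y -Y
yaw=.098
for a in [15,30,40,50,60]:
    Mp=(R.from_euler('z',yaw)*R.from_euler('y',np.radians(a))).as_matrix()@base
    qp,e=ik(np.array([.487,-.357,.008]),Mp,q0)
    qq=qp;out=[]
    for t in np.linspace(0,1,8):
        Mf=R.from_euler('z',yaw*(1-t))*R.from_euler('y',np.radians(a-105*t))
        pos=np.array([.487,-.357,.008])*(1-t)+np.array([.605,.0,.132])*t+np.array([0,0,.15])*np.sin(np.pi*t)
        qq,e2=ik(pos,Mf.as_matrix()@base,qq);out.append(round(e2,4))
    print(a,qp.round(2),round(e,4),qq.round(2),out)
E
```

```text
[[ 0.86  0.07 -0.5 ]
 [ 0.06 -1.   -0.04]
 [-0.5   0.01 -0.86]]
15 [-0.72  0.51  1.74 -0.22  1.08  0.87] 0.0 [-0.29  0.26  2.46  2.83  1.17 -1.44] [np.float64(0.0), np.float64(0.0), np.float64(0.0), np.float64(0.0), np.float64(0.0), np.float64(0.0), np.float64(0.0371), np.float64(0.0)]
30 [-0.66  0.64  1.61 -0.36  1.31  0.98] 0.0 [-0.28  0.07  2.47  2.73  0.73 -1.33] [np.float64(0.0), np.float64(0.0), np.float64(0.0), np.float64(0.0), np.float64(0.0), np.float64(0.0), np.float64(0.0), np.float64(0.0)]
40 [-0.62  0.73  1.52 -0.44  1.47  1.03] 0.0 [-0.27 -0.02  2.44  2.57  0.46 -1.17] [np.float64(0.0), np.float64(0.0), np.float64(0.0), np.float64(0.0), np.float64(0.0), np.float64(0.0), np.float64(0.0), np.float64(0.0)]
50 [-0.6   0.82  1.43 -0.51  1.62  1.05] 0.0 [-0.25 -0.05  2.38  2.11  0.24 -0.7 ] [np.float64(0.0), np.float64(0.0), np.float64(0.0), np.float64(0.0), np.float64(0.0), np.float64(0.0), np.float64(0.0), np.float64(0.0)]
60 [-0.58  0.92  1.35 -0.58  1.77  1.06] 0.0 [-0.25 -0.06  2.3   0.93  0.24  0.48] [np.float64(0.0), np.float64(0.0), np.float64(0.0), np.float64(0.0), np.float64(0.0), np.float64(0.0), np.float64(0.0), np.float64(0.0189)]
```

```bash
python3 - <<'E'
from kin import *
q0=np.array((-.76,.43,1.79,-.4,1.31,.92))
base=np.diag([1.,-1,-1]);yaw=.098
for a in [20,30,40,50]:
    A=np.array([.490,-.357,.008]);B=np.array([.56,-.32,.25]);Cc=np.array([.635,0.,.25]);Dd=np.array([.635,0,.132])
    qq=q0;tr=[]
    path=[(A,0)]+[(A*(1-t)+B*t,0) for t in np.linspace(0,1,6)]+[(B,t) for t in np.linspace(0,1,22)]+[(B*(1-t)+Cc*t,1) for t in np.linspace(0,1,12)]+[(Cc*(1-t)+Dd*t,1) for t in np.linspace(0,1,6)]
    es=[]
    for pos,t in path:
        M=(R.from_euler('z',yaw*(1-t))*R.from_euler('y',np.radians(a-105*t))).as_matrix()@base
        qn,e=ik(pos,M,qq);es.append(e);tr.append(qn);qq=qn
    tr=np.array(tr)
    print(a,max(es),np.abs(np.diff(tr[1:],axis=0)).max(0).round(2));print(tr[[1,6,12,17,22,28,34,39,-1]].round(2))
E
```

```text
20 5.805695650737321e-09 [0.08 0.07 0.07 0.14 0.09 0.13]
[[-0.7   0.56  1.69 -0.27  1.16  0.92]
 [-0.59  0.39  1.44 -0.22  1.59  0.91]
 [-0.7   0.18  1.67  0.06  1.23  0.78]
 [-0.83  0.01  1.91  0.5   0.93  0.45]
 [-0.95 -0.06  2.12  1.17  0.83 -0.14]
 [-1.02  0.06  2.27  1.9   1.12 -0.81]
 [-0.73 -0.08  2.41  2.16  0.93 -0.92]
 [-0.34 -0.1   2.43  2.62  0.73 -1.2 ]
 [-0.26  0.24  2.4   2.83  1.   -1.42]]
30 5.967532178030219e-09 [0.08 0.07 0.07 0.15 0.09 0.13]
[[-0.66  0.64  1.6  -0.36  1.31  0.99]
 [-0.56  0.48  1.35 -0.31  1.73  0.93]
 [-0.65  0.26  1.57 -0.06  1.37  0.86]
 [-0.77  0.07  1.82  0.3   1.03  0.62]
 [-0.9  -0.05  2.05  0.88  0.83  0.12]
 [-1.01 -0.01  2.24  1.71  0.97 -0.63]
 [-0.72 -0.16  2.38  1.92  0.74 -0.69]
 [-0.34 -0.18  2.39  2.39  0.49 -0.97]
 [-0.26  0.13  2.39  2.76  0.72 -1.35]]
40 5.540930070238994e-07 [0.08 0.06 0.07 0.18 0.08 0.19]
[[-0.62  0.73  1.51 -0.44  1.47  1.03]
 [-0.53  0.57  1.27 -0.41  1.87  0.94]
 [-0.61  0.35  1.48 -0.17  1.52  0.91]
 [-0.72  0.14  1.72  0.13  1.16  0.75]
 [-0.85 -0.01  1.96  0.61  0.88  0.37]
 [-0.98 -0.05  2.19  1.46  0.86 -0.4 ]
 [-0.69 -0.2   2.32  1.59  0.62 -0.35]
 [-0.32 -0.21  2.33  1.88  0.31 -0.46]
 [-0.25  0.06  2.36  2.61  0.45 -1.19]]
50 0.02923021032824602 [0.07 0.05 0.07 0.28 0.08 0.29]
[[-0.59  0.83  1.42 -0.51  1.62  1.05]
 [-0.51  0.66  1.2  -0.5   2.    0.93]
 [-0.58  0.44  1.39 -0.26  1.66  0.94]
 [-0.68  0.22  1.62  0.    1.3   0.84]
 [-0.8   0.04  1.87  0.39  0.97  0.57]
 [-0.94 -0.07  2.13  1.17  0.8  -0.13]
 [-0.66 -0.2   2.25  1.17  0.57  0.05]
 [-0.31 -0.21  2.25  1.02  0.29  0.39]
 [-0.24  0.02  2.31  2.16  0.24 -0.74]]
```

```bash
python3 - <<'E'
from st import *
a=read_camera("scene");b=read_camera("side")
S={}
for n,p in (("scene",a),("side",b)):
    for r in silhouettes("cat",p):
        ys,xs=np.nonzero(r["mask"]);print(n,round(r["p"],2),np.round(r["uv"]),xs.min(),xs.max(),ys.min(),ys.max(),"topx",xs[ys==ys.min()].mean())
cv2.imwrite("pics/c10.png",cv2.resize(a["pixels"][140:260,190:310],None,fx=4,fy=4))
cv2.imwrite("pics/s10.png",cv2.resize(b["pixels"][180:300,330:450],None,fx=4,fy=4))
E
```

```text
6.75 [ 0.3993 -0.368   0.0627] x [ 0.86   0.067 -0.506] y [ 0.08  -0.997  0.004] z [-0.504 -0.044 -0.862] [-0.76  0.43  1.79 -0.4   1.31  0.92] [ 1.51  0.06 -0.88] [-0.02 -0.63 -0.01] 0.274
scene 0.86 [238. 431.] 221 255 407 454 topx 232.0
scene 0.57 [323. 341.] 299 346 312 369 topx 327.0
scene 0.25 [137. 359.] 123 160 343 378 topx 136.5
side 0.86 [269. 187.] 257 285 158 213 topx 270.0
side 0.71 [382. 248.] 354 405 197 279 topx 383.0
side 0.62 [295. 160.] 288 307 141 175 topx 298.0
```

View pics/c10.png

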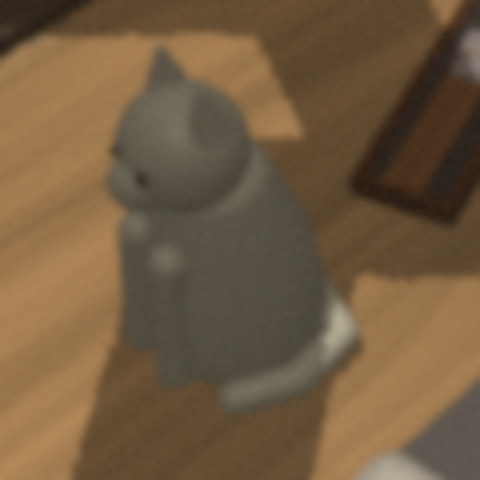

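View pics/s10.png

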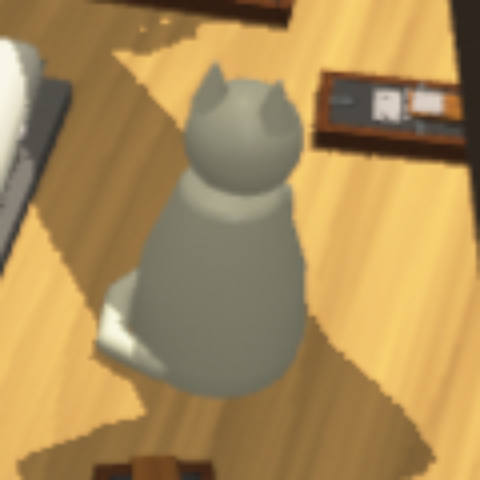

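```bash
python3 - <<'E'
from h import *
a=read_camera("scene");b=read_camera("side")
print("head",tri([(a,(235,176)),(b,(390.8,213.8))]).round(3))
for e in [(383.8,196),(399.5,201)]: 
    X=tri([(a,(230.5,152)),(b,e)]);print(X.round(3),proj(a,X).round(1))
for n,p,uv in (("sc",a,(250,222)),("si",b,(385,268))): print(n,onz(p,uv,0.0).round(3))
E
```

```text
head [ 0.337 -0.047  0.138]
[ 0.345 -0.041  0.193] [236.3 154.9]
[ 0.322 -0.037  0.182] [230.2 151.9]
sc [ 0.345 -0.037  0.   ]
si [ 0.334 -0.029  0.   ]
```

```bash
python3 - <<'E'
from kin import *
q0=np.array((-.76,.43,1.79,-.4,1.31,.92))
base=np.diag([1.,-1,-1]);yaw=.098
for a in [30,35,40]:
  for Bx in (.5,.56):
    A=np.array([.490,-.357,.008]);B=np.array([Bx,-.35,.30]);Cc=np.array([.638,0.,.31]);Dd=np.array([.638,0,.132])
    qq=q0;tr=[]
    path=[(A,0)]+[(A*(1-t)+B*t,0) for t in np.linspace(0,1,6)]+[(B,t) for t in np.linspace(0,1,22)]+[(B*(1-t)+Cc*t,1) for t in np.linspace(0,1,12)]+[(Cc*(1-t)+Dd*t,1) for t in np.linspace(0,1,6)]
    es=[]
    for pos,t in path:
        M=(R.from_euler('z',yaw*(1-t))*R.from_euler('y',np.radians(a-105*t))).as_matrix()@base
        qn,e=ik(pos,M,qq);es.append(e);tr.append(qn);qq=qn
    tr=np.array(tr)
    print(a,Bx,max(es),np.abs(np.diff(tr[1:],axis=0)).max(0).round(2), tr.min(0).round(2),tr.max(0).round(2));print(tr[-1].round(2))
E
```

```text
30 0.5 6.1555186663852165e-09 [0.09 0.1  0.06 0.18 0.09 0.16] [-1.16 -0.34  1.42 -0.36  0.34 -1.35] [-0.26  0.64  2.4   2.76  1.75  0.99]
[-0.26  0.14  2.39  2.76  0.72 -1.35]
30 0.56 4.9608429902030045e-09 [0.09 0.1  0.1  0.16 0.1  0.16] [-1.04 -0.28  1.25 -0.36  0.34 -1.35] [-0.26  0.64  2.39  2.76  1.81  0.99]
[-0.26  0.14  2.39  2.76  0.72 -1.35]
35 0.5 2.9983951221175245e-08 [0.09 0.09 0.06 0.26 0.09 0.27] [-1.15 -0.35  1.39 -0.4   0.26 -1.29] [-0.25  0.69  2.37  2.7   1.82  1.01]
[-0.25  0.1   2.37  2.7   0.58 -1.29]
35 0.56 5.0395684345293e-09 [0.08 0.09 0.1  0.26 0.1  0.27] [-1.03 -0.29  1.21 -0.4   0.26 -1.29] [-0.25  0.69  2.37  2.7   1.87  1.01]
[-0.25  0.1   2.37  2.7   0.58 -1.29]
40 0.5 0.009313709245549926 [0.09 0.08 0.06 0.35 0.09 0.36] [-1.13 -0.35  1.36 -0.45  0.24 -1.19] [-0.25  0.73  2.36  2.61  1.88  1.03]
[-0.25  0.06  2.36  2.61  0.45 -1.19]
40 0.56 0.009313709326785938 [0.08 0.08 0.1  0.35 0.1  0.36] [-1.02 -0.3   1.18 -0.44  0.24 -1.19] [-0.25  0.73  2.36  2.61  1.94  1.03]
[-0.25  0.06  2.36  2.61  0.45 -1.19]
```

The plan is to keep the roughly 30° tool tilt for the rail grasp, because the stand-up pose stays within joint range that way. I'm releasing the leg and backing off.

>>> jog_arm(targets="0 0 0 0 0 0 -0.2;0 0 0 0 0 0 0;2 0 3 0 0 0 0.2;8 1 14 0 0 0 1;12 1 22 0 0 0 1;14 1 24 0 0 0 1;14 1 24 0 0 0 1;0 0 0 0 0 0 1")

```text
time: 7.72
eef_pos: [0.4486, -0.3622, 0.153]
tcp_rot: [0.963, 0.038, -0.267, 0.01]
contact_force: [0.2, -0.9, 1.4]
opening: 0.997
```

```bash
python3 - <<'E'
from st import *
p=read_camera("wrist");cv2.imwrite("pics/w11.png",p["pixels"])
q=read_camera("side")
for t,z in dict(frame_center=.008,frame_base=.016,leg_hinge=.016,leg_foot=.071).items():
    for r in mark_of(t,p):
        if r["p"]>.3: print(t,round(r["p"],2),np.round(r["uv"]),onz(p,r["uv"],z).round(4))
for r in mark_of("leg_foot",q):print("side foot",r["p"],r["uv"],onz(q,r["uv"],.071).round(4))
cv2.imwrite("pics/s11.png",cv2.resize(q["pixels"][130:210,330:450],None,fx=5,fy=5))
E
```

```text
7.72 [ 0.4486 -0.3622  0.153 ] x [ 0.854  0.069 -0.515] y [ 0.079 -0.997 -0.002] z [-0.513 -0.039 -0.857] [-0.7   0.39  1.66 -0.37  1.5   0.9 ] [ 0.25 -0.89  1.43] [ 0.02 -0.21  0.02] 0.997
frame_center 0.93 [314. 119.] [ 0.4541 -0.3622  0.008 ]
frame_center 0.7 [215. 282.] [ 0.2504 -0.2693  0.008 ]
frame_base 0.91 [228. 324.] [ 0.1744 -0.2779  0.016 ]
leg_hinge 0.92 [313.  83.] [ 0.4829 -0.3591  0.016 ]
leg_hinge 0.83 [202. 271.] [ 0.2798 -0.2606  0.016 ]
leg_foot 0.79 [228. 324.] [ 0.2723 -0.2957  0.071 ]
leg_foot 0.76 [312. 250.] [ 0.3849 -0.3665  0.071 ]
side foot 0.74 [401.0, 155.9] [ 0.384  -0.3716  0.071 ]
side foot 0.63 [371.7, 298.4] [0.3246 0.1329 0.071 ]
```

View pics/w11.png

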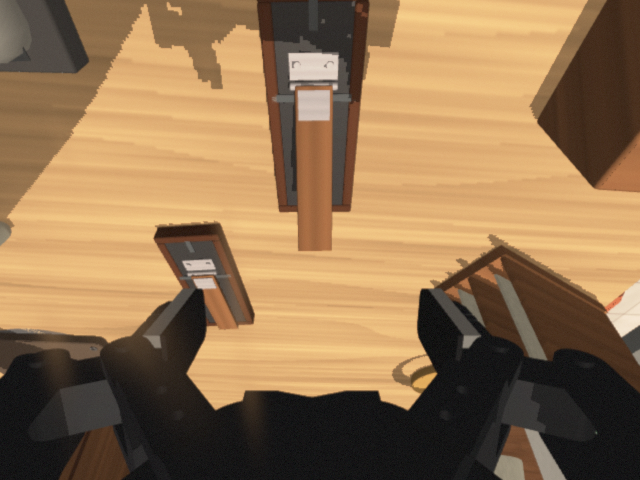

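View pics/s11.png

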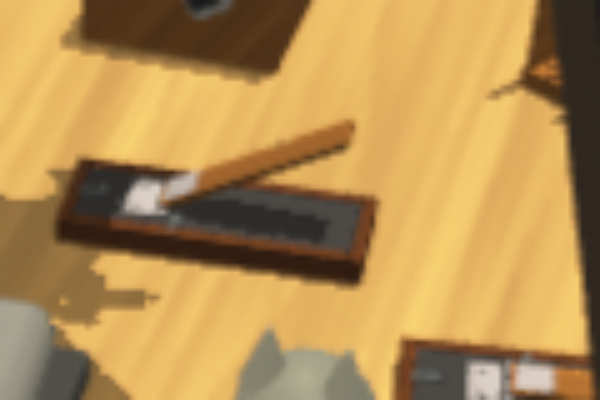

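The leg stands open. The foot at about (0.385,-0.369,0.071) matches 30° within a few mm. Next I'll approach the side rails just above the hinge.

>>> jog_arm(targets="16 1 -8 0 0 0.3 1;22 1 -16 0 0 0.3 1;22 2 -24 0 0 0.4 1;18 2 -24 0 0 0 1;0 0 -10 0 0 0 1;0 0 0 0 0 0 1")

```text
time: 8.57
eef_pos: [0.5195, -0.3535, 0.0566]
tcp_rot: [0.96, 0.046, -0.275, 0.005]
contact_force: [0.1, -0.6, 0.4]
opening: 1.001
```

```bash
python3 - <<'E'
from st import *
p=read_camera("wrist");cv2.imwrite("pics/w12.png",p["pixels"])
E
```

```text
8.57 [ 0.5195 -0.3535  0.0566] x [ 0.845  0.085 -0.528] y [ 0.091 -0.996 -0.015] z [-0.527 -0.035 -0.849] [-0.62  0.63  1.52 -0.35  1.45  0.97] [ 0.08 -0.6   0.45] [ 0.07 -0.23  0.05] 1.001
```

View pics/w12.png

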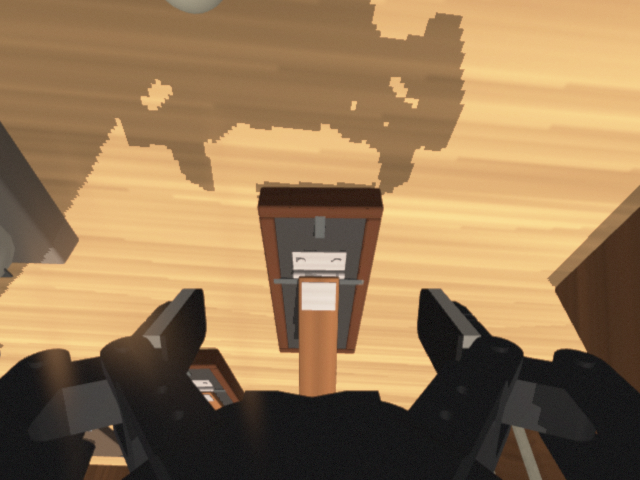

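>>> jog_arm(targets="-8 -1 -13 -0.4 0 0 1;-8 -1 -13 -0.4 0 0 1;-8 -1 -12 0 0 0 1;-5 0 -7 0 0 0 1;-1 0 -1 0 0 0 1")

```text
time: 9.03
eef_pos: [0.486, -0.359, 0.0147]
tcp_rot: [0.961, 0.042, -0.274, 0.014]
contact_force: [0.5, 0.1, 0.0]
opening: 0.999
```

```bash
python3 - <<'E'
from st import *
p=read_camera("wrist");cv2.imwrite("pics/w13.png",p["pixels"])
E
```

```text
9.03 [ 0.486  -0.359   0.0147] x [ 0.847  0.073 -0.527] y [ 0.088 -0.996  0.003] z [-0.525 -0.049 -0.85 ] [-0.66  0.64  1.6  -0.38  1.35  1.  ] [0.52 0.06 0.04] [ 0.04 -0.23  0.02] 0.999
```

View pics/w13.png

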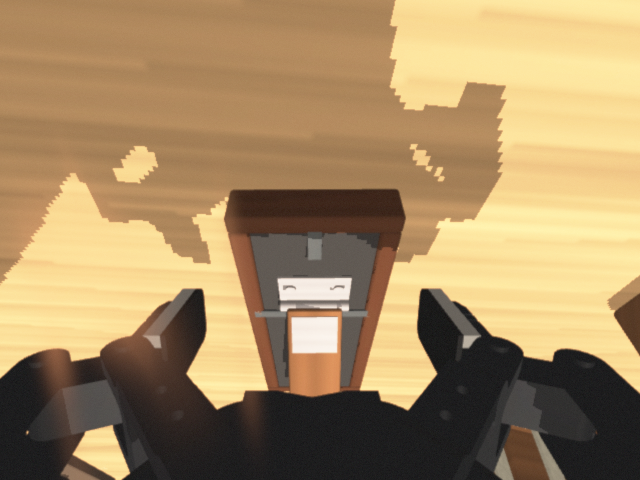

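>>> jog_arm(targets="0.5 0 -5 0 0 0 1;0.5 0 -4 0 0 0 0.7;0 0 0 0 0 0 0.3;0 0 0 0 0 0 -0.2;0 0 0 0 0 0 -1;0 0 0 0 0 0 -1;0 0 0 0 0 0 -1", force=60)

```text
time: 9.67
eef_pos: [0.4898, -0.3608, 0.0088]
tcp_rot: [0.962, 0.041, -0.271, 0.016]
contact_force: [-1.5, 0.7, -0.4]
opening: 0.696
```

```bash
python3 - <<'E'
from st import *
p=read_camera("wrist");cv2.imwrite("pics/w14.png",p["pixels"])
q=read_camera("side")
cv2.imwrite("pics/s14.png",cv2.resize(q["pixels"][130:210,330:450],None,fx=5,fy=5))
E
```

```text
9.67 [ 0.4898 -0.3608  0.0088] x [ 0.849  0.071 -0.523] y [ 0.088 -0.996  0.008] z [-0.52  -0.053 -0.852] [-0.65  0.65  1.59 -0.38  1.34  1.  ] [-1.52  0.72 -0.39] [ 0.03 -0.1  -0.02] 0.696
```

View pics/w14.png

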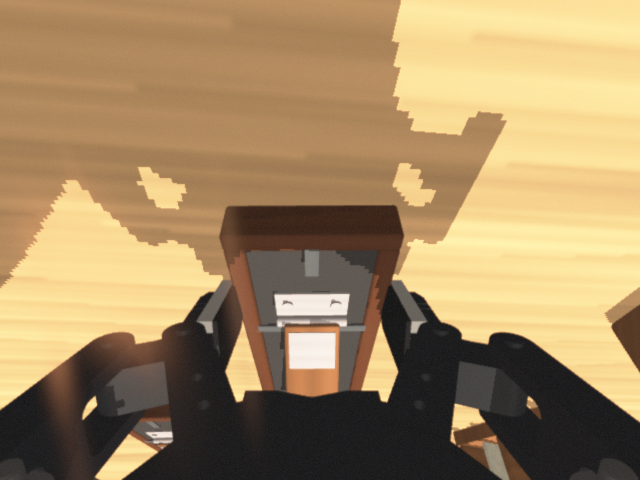

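View pics/s14.png

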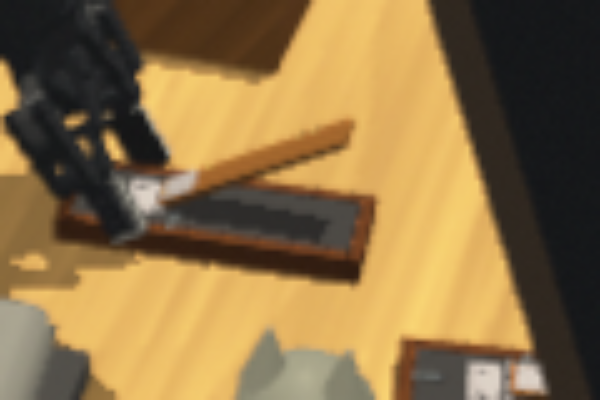

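The rails are gripped at opening 0.696. I'll lift a little and check.

>>> jog_arm(targets="0 0 0 0 0 0 -1;0 0 6 0 0 0 -1;0 0 12 0 0 0 -1;0 0 16 0 0 0 -1;0 0 16 0 0 0 -1;0 0 0 0 0 0 -1", force=80)

```text
time: 10.27
eef_pos: [0.4897, -0.3597, 0.0614]
tcp_rot: [0.962, 0.042, -0.27, 0.015]
contact_force: [0.7, -2.0, -1.6]
opening: 0.686
```

```bash
python3 - <<'E'
from st import *
p=read_camera("wrist");cv2.imwrite("pics/w15.png",p["pixels"])
q=read_camera("side")
cv2.imwrite("pics/s15.png",cv2.resize(q["pixels"][110:210,330:450],None,fx=5,fy=5))
E
```

```text
10.27 [ 0.4897 -0.3597  0.0614] x [ 0.85   0.072 -0.521] y [ 0.088 -0.996  0.006] z [-0.519 -0.051 -0.853] [-0.65  0.57  1.59 -0.37  1.41  0.97] [ 0.69 -1.99 -1.64] [ 0.01 -0.62  0.06] 0.686
```

View pics/w15.png

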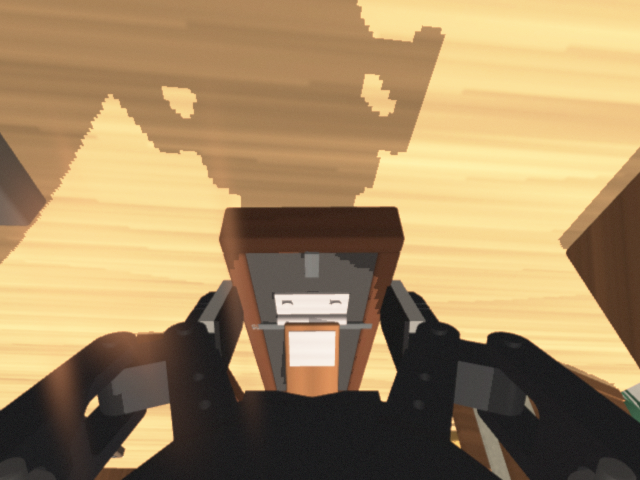

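View pics/s15.png

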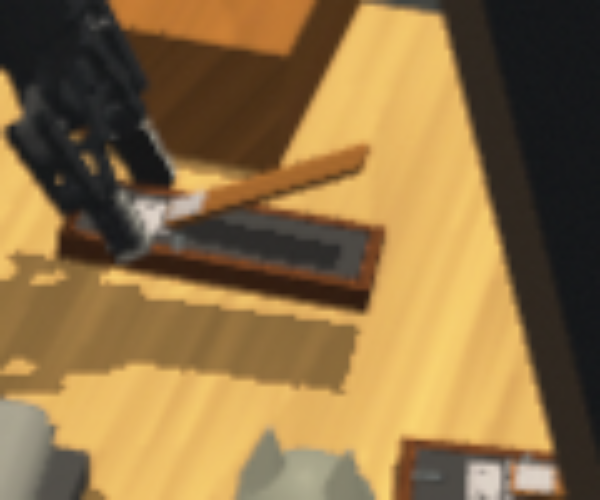

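```bash
cat > goal.py <<'E'
from h import *
from scipy.spatial.transform import Rotation as R
def go(pos,Rt):
    s=get_state();C=R.from_quat(s["tcp_rot"])
    rv=(Rt*C.inv()).as_rotvec(degrees=True)
    print("t",round(s["time"],2),"pos",s["eef_pos"].round(4),"d(mm)",((pos-s["eef_pos"])*1000).round(1),"rv",rv.round(2),np.linalg.norm(rv).round(1),"q",s["qpos"].round(2),"F",s["contact_force"].round(1),"op",round(s["opening"],3))
# grasp record
Mg=R.from_matrix(np.array([[.849,.088,-.520],[.071,-.996,-.053],[-.523,.008,-.852]]))
F0=R.from_euler('z',.098)
T_F=F0.inv()*Mg            # frame->tool rot
pc=F0.inv().apply([.4898-.4545,-.3608+.3615,.0008]) # TCP in frame coords
def target(base,yaw,lean=.26,dz=0.):
    F=R.from_euler('z',yaw)*R.from_euler('y',-(np.pi/2+lean))
    # frame_base in frame: (-.082,0,.008)
    p=np.array(base)+F.apply(pc-np.array([-.082,0,.008]))+[0,0,dz]
    return p,F*T_F
E
python3 - <<'E'
from goal import *
a=read_camera("scene")
e=[onz(a,u,.02)[:2] for u in [(352,430),(490,262),(228,312)]]
print(e, np.arctan2(-(e[1]-e[0])[0],(e[1]-e[0])[1]))
print([onz(a,u,.029)[:2].round(3) for u in [(376,366),(408,334)]])
p,Rt=target([.668,.005,.02],0.02);print(p);go(p,Rt);print(Rt.as_matrix().round(2))
E
```

```text
[array([ 0.77595862, -0.19888085]), array([0.75560943, 0.2137794 ]), array([ 0.48488192, -0.20519723])] 0.04927229921045112
[array([ 0.737, -0.099]), array([ 0.739, -0.018])]
[0.64488817 0.00177993 0.13511103]
t 10.42 pos [ 0.4881 -0.3583  0.0574] d(mm) [156.8 360.1  77.7] rv [   5.9  -104.82   -3.46] 105.0 q [-0.65  0.58  1.6  -0.37  1.4   0.97] F [ 0.4 -0.1 -2.5] op 0.682
[[ 0.29  0.01  0.96]
 [-0.01 -1.    0.02]
 [ 0.96 -0.01 -0.29]]
```

>>> jog_arm(targets="0 0 20 0 0 0 -1;2 0 30 0 0 0 -1;2 0 32 0 0 0 -1;2 0 32 0 0 0 -1;2 0 32 0 0 0 -1;2 0 32 0 0 0 -1;2 0 32 0 0 0 -1;2 0 32 0 0 0 -1;0 0 15 0 0 0 -1;0 0 0 0 0 0 -1")

```text
time: 11.25
eef_pos: [0.4938, -0.3507, 0.311]
tcp_rot: [0.959, 0.044, -0.281, 0.002]
contact_force: [0.4, -0.2, -2.4]
opening: 0.685
```

>>> jog_arm(targets="0 0 0 0.2 -3 -0.1 -1;0 0 0 0.3 -5 -0.2 -1;0 0 0 0.3 -5 -0.2 -1;0 0 0 0.3 -5 -0.2 -1;0 0 0 0.3 -5 -0.2 -1;0 0 0 0.3 -5 -0.2 -1;0 0 0 0 0 0 -1")

```text
time: 11.83
eef_pos: [0.4919, -0.3467, 0.2946]
tcp_rot: [0.999, 0.039, -0.037, -0.012]
contact_force: [0.1, -0.1, -1.8]
opening: 0.684
```

```bash
python3 - <<'E'
from goal import *
p,Rt=target([.668,.005,.02],0.03);go(p,Rt)
q=read_camera("side");cv2.imwrite("pics/s16.png",q["pixels"])
E
```

```text
t 11.83 pos [ 0.4919 -0.3467  0.2946] d(mm) [ 153.1  348.3 -159.5] rv [  3.2  -77.48  -3.95] 77.6 q [-0.77  0.13  1.65 -0.04  1.43  0.73] F [ 0.1 -0.1 -1.8] op 0.684
```

View pics/s16.png

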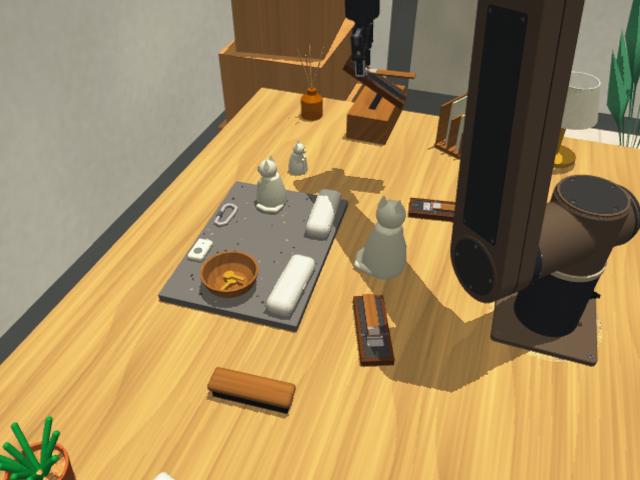

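The frame is held with its leg open at about (385,80), and everything else is in place. I'll continue the rotation.

>>> jog_arm(targets="0 0 2 0.2 -4 -0.2 -1;0 0 2 0.2 -5 -0.3 -1;0 0 2 0.2 -5 -0.3 -1;0 0 2 0.2 -5 -0.3 -1;0 0 2 0.2 -5 -0.3 -1;0 0 2 0.2 -5 -0.3 -1;0 0 2 0.2 -5 -0.3 -1;0 0 2 0.2 -5 -0.3 -1;0 0 0 0 0 0 -1")

```text
time: 12.63
eef_pos: [0.4896, -0.3397, 0.2902]
tcp_rot: [0.956, 0.026, 0.292, -0.026]
contact_force: [-0.2, -0.1, -4.1]
opening: 0.682
```

```bash
python3 - <<'E'
from goal import *
p,Rt=target([.668,.005,.02],0.03);go(p,Rt)
q=read_camera("side");cv2.imwrite("pics/s17.png",q["pixels"])
E
```

```text
t 12.63 pos [ 0.4896 -0.3397  0.2902] d(mm) [ 155.3  341.2 -155.1] rv [  0.49 -39.38  -3.15] 39.5 q [-1.   -0.12  1.98  0.61  1.08  0.28] F [-0.2 -0.1 -4.1] op 0.682
```

View pics/s17.png

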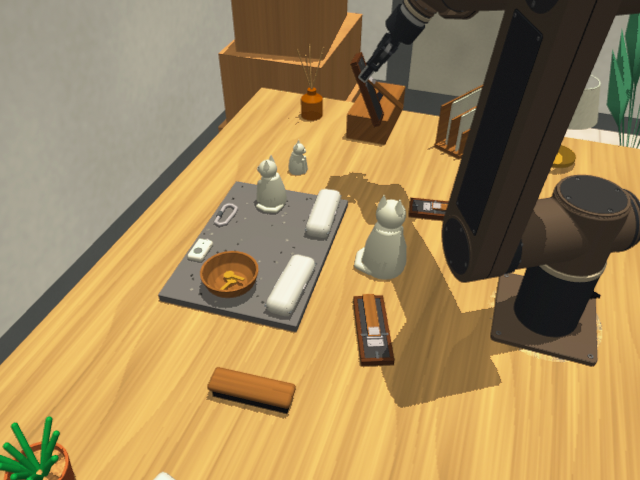

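>>> jog_arm(targets="0 0 2 0 -4 -0.3 -1;0 0 2 0 -5 -0.4 -1;0 0 2 0 -5 -0.4 -1;0 0 2 0 -5 -0.4 -1;0 0 2 0 -5 -0.4 -1;0 0 2 0 -5 -0.4 -1;0 0 2 0 -5 -0.4 -1;0 0 2 0 -4 -0.4 -1;0 0 0 0 0 0 -1")

```text
time: 13.43
eef_pos: [0.4953, -0.3358, 0.3015]
tcp_rot: [0.812, 0.018, 0.583, -0.015]
contact_force: [-0.9, 0.2, -2.7]
opening: 0.685
```

```bash
python3 - <<'E'
from goal import *
p,Rt=target([.668,.005,.02],0.03);go(p,Rt)
q=read_camera("side");cv2.imwrite("pics/s18.png",q["pixels"])
E
```

```text
t 13.43 pos [ 0.4953 -0.3358  0.3015] d(mm) [ 149.6  337.3 -166.4] rv [ 0.61 -1.92 -1.28] 2.4 q [-1.16 -0.16  2.24  1.44  1.11 -0.42] F [-0.9  0.2 -2.7] op 0.685
```

View pics/s18.png

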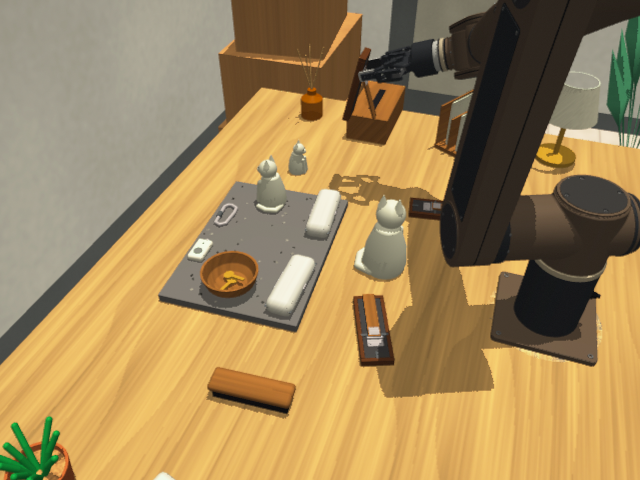

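The frame is now upright, leaning toward the robot, with only about 2.4° of orientation error left. I'll carry it sideways above the cat's height.

>>> jog_arm(targets="8 18 2 0 0 0 -1;12 27 2 0 -0.3 -0.2 -1;12 27 1 0 -0.3 -0.2 -1;12 27 1 0 -0.3 -0.2 -1;12 27 1 0 -0.3 -0.2 -1;12 27 1 0 0 0 -1;12 27 1 0 0 0 -1;12 27 1 0 0 0 -1;0 0 0 0 0 0 -1")

```text
time: 14.23
eef_pos: [0.5969, -0.1202, 0.3212]
tcp_rot: [0.811, 0.023, 0.585, -0.01]
contact_force: [-0.3, 0.2, -3.7]
opening: 0.685
```

```bash
python3 - <<'E'
from goal import *
p,Rt=target([.668,.005,.02],0.03);go(p,Rt)
E
```

```text
t 14.23 pos [ 0.5969 -0.1202  0.3212] d(mm) [  48.   121.7 -186.1] rv [ 1.33 -1.74 -1.41] 2.6 q [-0.61 -0.32  2.33  1.62  0.62 -0.32] F [-0.3  0.2 -3.7] op 0.685
```

>>> jog_arm(targets="8 20 -2 0.2 -0.3 -0.2 -1;9 24 -2 0.3 -0.3 -0.3 -1;9 24 -2 0.3 -0.3 -0.3 -1;9 24 -10 0.3 -0.3 -0.3 -1;7 16 -14 0.2 -0.3 -0.3 -1;4 8 -16 0 -0.3 0 -1;0 0 0 0 0 0 -1")

```text
time: 14.82
eef_pos: [0.6519, 0.0058, 0.2865]
tcp_rot: [0.799, 0.013, 0.601, -0.011]
contact_force: [-1.2, -0.2, -4.5]
opening: 0.685
```

```bash
python3 - <<'E'
from goal import *
p,Rt=target([.668,.005,.02],0.03);go(p,Rt)
q=read_camera("side");cv2.imwrite("pics/s19.png",q["pixels"])
q=read_camera("scene");cv2.imwrite("pics/c19.png",q["pixels"])
E
```

```text
t 14.82 pos [0.6519 0.0058 0.2865] d(mm) [  -7.    -4.3 -151.4] rv [ 0.53  0.51 -0.59] 0.9 q [-0.25 -0.17  2.3   2.32  0.38 -0.86] F [-1.2 -0.2 -4.5] op 0.685
```

View pics/s19.png

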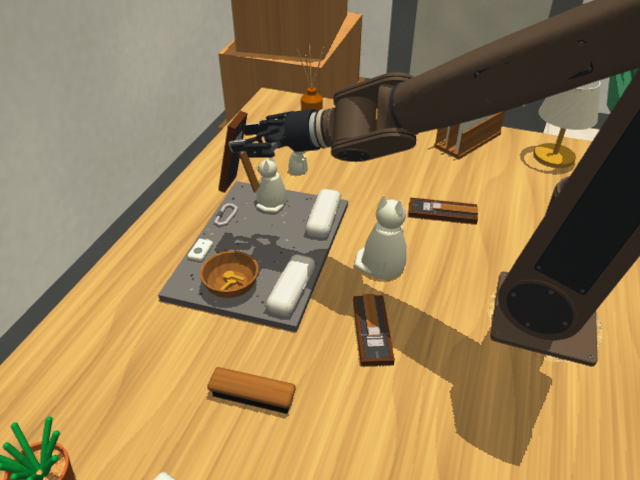

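View pics/c19.png

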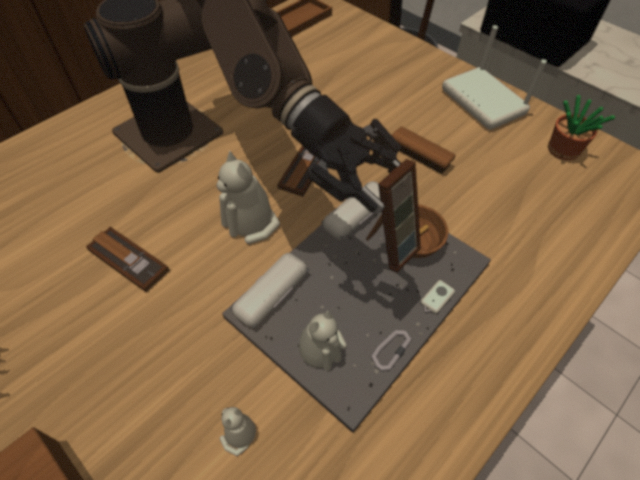

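```bash
cat > pose.py <<'E'
from goal import *
def look(tp):
    P={n:read_camera(n) for n in ("scene","side")}
    out={}
    for t,exp in tp.items():
        obs=[]
        for n in P:
            e=proj(P[n],exp);c=[r for r in mark_of(t,P[n]) if np.hypot(*(np.array(r["uv"])-e))<40]
            if c:
                r=min(c,key=lambda r:np.hypot(*(np.array(r["uv"])-e)));obs.append((P[n],r["uv"]));print(t,n,round(r["p"],2),np.round(r["uv"]),"exp",e.round(1))
        if len(obs)==2: print("   tri",tri(obs).round(4),"exp",np.round(exp,4))
    return P
def predicted():
    s=get_state();F=R.from_quat(s["tcp_rot"])*T_F.inv();c=s["eef_pos"]-F.apply(pc)
    return {k:c+F.apply(v) for k,v in dict(frame_center=[0,0,0],frame_base=[-.082,0,.008],leg_hinge=[.028,0,.008],leg_foot=[.028-.11*np.cos(.524),0,.008+.11*np.sin(.524)]).items()},F
E
python3 - <<'E'
from pose import *
t,F=predicted();print({k:v.round(4) for k,v in t.items()});look(t)
E
```

```text
{'frame_center': array([0.663 , 0.007 , 0.2571]), 'frame_base': array([0.6776, 0.0068, 0.176 ]), 'leg_hinge': array([0.6477, 0.0067, 0.2819]), 'leg_foot': array([0.6207, 0.0045, 0.1753])}
frame_center scene 0.67 [399. 213.] exp [401.8 217.5]
frame_center side 0.77 [230. 150.] exp [230.5 149.5]
   tri [0.6589 0.0107 0.2586] exp [0.663  0.007  0.2571]
frame_base scene 0.66 [400. 256.] exp [401.4 256. ]
frame_base side 0.66 [226. 183.] exp [228.2 181.2]
   tri [0.6787 0.0094 0.1728] exp [0.6776 0.0068 0.176 ]
leg_hinge side 0.76 [240. 138.] exp [236.3 140. ]
leg_foot scene 0.66 [372. 235.] exp [372.3 236. ]
leg_foot side 0.85 [256. 186.] exp [253.4 186.2]
   tri [0.618  0.0047 0.1749] exp [0.6207 0.0045 0.1753]
```

The images agree with the predicted frame pose within 4 mm. The frame base is at z≈0.175 and the foot at 0.175, so they're level. I'll descend.

>>> jog_arm(targets="-1 -1 -12 0.1 0.1 -0.1 -1;-1 -1 -18 0.1 0.1 -0.1 -1;-1 -1 -20 0.1 0.1 -0.1 -1;-1 0 -20 0 0 0 -1;-1 0 -18 0 0 0 -1;-1 0 -14 0 0 0 -1;0 0 0 0 0 0 -1")

```text
time: 16.0
eef_pos: [0.6468, -0.0023, 0.1908]
tcp_rot: [0.796, 0.008, 0.605, -0.008]
contact_force: [-0.6, 1.2, -3.6]
opening: 0.685
```

```bash
python3 - <<'E'
from pose import *
p,Rt=target([.668,.005,.02],0.03);go(p,Rt)
t,F=predicted();print({k:v.round(4) for k,v in t.items()})
q=read_camera("side");cv2.imwrite("pics/s20.png",q["pixels"])
E
```

```text
t 16.0 pos [ 0.6468 -0.0023  0.1908] d(mm) [ -1.9   3.9 -55.7] rv [0.45 1.07 0.14] 1.2 q [-0.27  0.02  2.35  2.61  0.58 -1.19] F [-0.6  1.2 -3.6] op 0.685
{'frame_center': array([6.572e-01, 4.000e-04, 1.572e-01]), 'frame_base': array([6.72e-01, 2.00e-04, 7.62e-02]), 'leg_hinge': array([6.418e-01, 2.000e-04, 1.819e-01]), 'leg_foot': array([ 0.6151, -0.0014,  0.0752])}
```

View pics/s20.png

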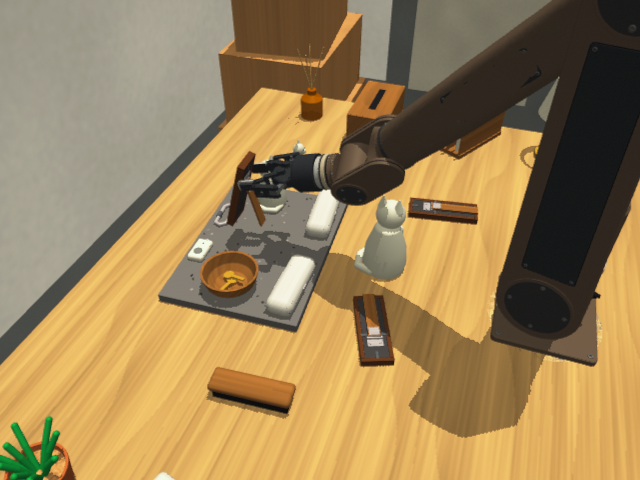

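>>> jog_arm(targets="2 5 -6 0.2 0.4 0 -1;2 5 -12 0.2 0.4 0 -1;2 5 -12 0 0.2 0 -1;1 1 -10 0 0.1 0 -1;0 0 -6 0 0 0 -1;0 0 0 0 0 0 -1")

```text
time: 16.55
eef_pos: [0.6604, 0.0143, 0.1554]
tcp_rot: [0.797, 0.007, 0.604, -0.01]
contact_force: [-2.0, 0.8, -2.2]
opening: 0.685
```

```bash
python3 - <<'E'
from pose import *
p,Rt=target([.678,.014,.02],0.03);go(p,Rt)
t,F=predicted();print({k:v.round(4) for k,v in t.items()})
P=look(t)
cv2.imwrite("pics/s21.png",cv2.resize(P["side"]["pixels"][120:300,160:420],None,fx=3,fy=3))
E
```

```text
t 16.55 pos [0.6604 0.0143 0.1554] d(mm) [ -5.5  -3.7 -20.3] rv [0.16 0.98 0.12] 1.0 q [-0.22  0.14  2.32  2.74  0.64 -1.3 ] F [-2.   0.8 -2.2] op 0.685
{'frame_center': array([0.6707, 0.0172, 0.1218]), 'frame_base': array([0.6854, 0.0174, 0.0407]), 'leg_hinge': array([0.6554, 0.0169, 0.1465]), 'leg_foot': array([0.6285, 0.0158, 0.0398])}
frame_center scene 0.79 [392. 263.] exp [397.4 268.4]
frame_center side 0.58 [232. 204.] exp [231.6 205.2]
   tri [0.6646 0.0177 0.1277] exp [0.6707 0.0172 0.1218]
frame_base scene 0.66 [397. 300.] exp [397.6 298.1]
frame_base side 0.63 [230. 235.] exp [229.3 232.3]
   tri [0.6856 0.0179 0.0332] exp [0.6854 0.0174 0.0407]
leg_hinge side 0.77 [239. 195.] exp [237.1 197.3]
leg_foot scene 0.59 [369. 280.] exp [372.5 279.4]
leg_foot side 0.5 [254. 238.] exp [252.7 237.7]
   tri [0.6253 0.0113 0.038 ] exp [0.6285 0.0158 0.0398]
```

View pics/s21.png

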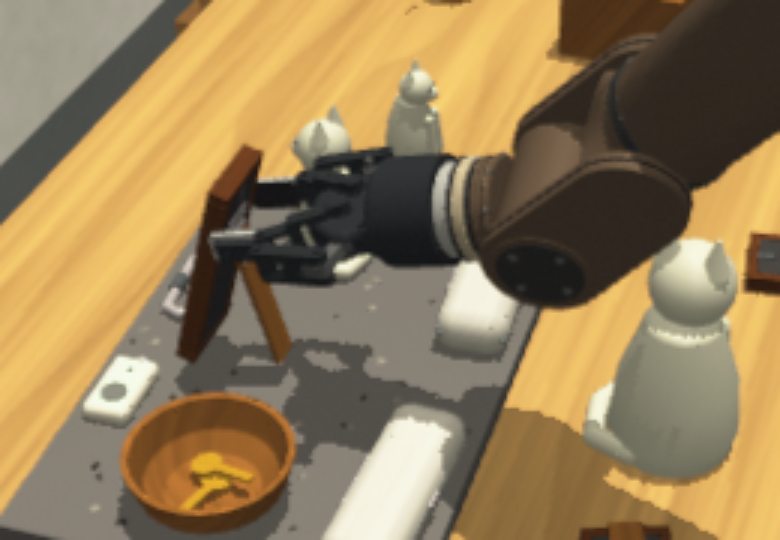

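>>> jog_arm(targets="-2 -1 -6 0 0.4 0 -1;-1 -1 -5 0 0.4 0 -1;-1 0 -3 0 0 0 -1;0 0 0 0 0 0 -1")

```text
time: 17.38
eef_pos: [0.6557, 0.0114, 0.1411]
tcp_rot: [0.801, 0.006, 0.599, -0.01]
contact_force: [-0.2, -0.0, -2.8]
opening: 0.681
```

```bash
python3 - <<'E'
from pose import *
p,Rt=target([.678,.014,.02],0.03);go(p,Rt)
t,F=predicted();print({k:v.round(4) for k,v in t.items()})
print(get_state()["wrist_torque"])
E
```

```text
t 17.38 pos [0.6557 0.0114 0.1411] d(mm) [-0.8 -0.9 -6. ] rv [0.19 0.19 0.17] 0.3 q [-0.23  0.16  2.32  2.73  0.66 -1.31] F [-0.2 -0.  -2.8] op 0.681
{'frame_center': array([0.6656, 0.0143, 0.1073]), 'frame_base': array([0.6792, 0.0144, 0.026 ]), 'leg_hinge': array([0.6506, 0.014 , 0.1322]), 'leg_foot': array([0.6222, 0.0129, 0.026 ])}
[-0.03132392  0.99574275  0.01670728]
```

>>> jog_arm(targets="0 0 -2 0 0 0 -1;0 0 -2 0 0 0 -1;0 0 0 0 0 0 -1")

```text
time: 17.63
eef_pos: [0.6558, 0.0113, 0.1366]
tcp_rot: [0.801, 0.006, 0.599, -0.01]
contact_force: [0.1, 0.5, -1.4]
opening: 0.687
```

>>> jog_arm(targets="0 0 -1.5 0 0 0 -1;0 0 -1 0 0 0 -1;0 0 0 0 0 0 -1")

```text
time: 17.88
eef_pos: [0.6574, 0.0113, 0.1369]
tcp_rot: [0.799, 0.007, 0.602, -0.01]
contact_force: [0.5, -0.1, -3.2]
opening: 0.684
```

```bash
python3 - <<'E'
from pose import *
p,Rt=target([.678,.014,.02],0.03);go(p,Rt)
t,F=predicted();print({k:v.round(4) for k,v in t.items()})
print(get_state()["wrist_torque"])
P=look(t)
cv2.imwrite("pics/s22.png",cv2.resize(P["side"]["pixels"][160:280,180:340],None,fx=4,fy=4))
E
```

```text
t 17.88 pos [0.6574 0.0113 0.1369] d(mm) [-2.5 -0.8 -1.8] rv [0.19 0.66 0.12] 0.7 q [-0.23  0.18  2.32  2.74  0.68 -1.32] F [ 0.5 -0.1 -3.2] op 0.684
{'frame_center': array([0.6675, 0.0143, 0.1032]), 'frame_base': array([0.6818, 0.0144, 0.022 ]), 'leg_hinge': array([0.6523, 0.0139, 0.128 ]), 'leg_foot': array([0.6249, 0.0128, 0.0215])}
[ 0.0057677   0.92403372 -0.01867171]
frame_center scene 0.94 [392. 272.] exp [393.2 274.3]
frame_center side 0.93 [233. 211.] exp [234.4 211.5]
   tri [0.6666 0.015  0.1066] exp [0.6675 0.0143 0.1032]
frame_base scene 0.79 [392. 304.] exp [393.5 303. ]
frame_base side 0.72 [232. 241.] exp [232.2 238.1]
   tri [0.68   0.0158 0.0149] exp [0.6818 0.0144 0.022 ]
leg_hinge scene 0.5 [414. 238.] exp [387.9 260.8]
leg_hinge side 0.74 [240. 205.] exp [239.8 203.7]
   tri [0.6489 0.054  0.1539] exp [0.6523 0.0139 0.128 ]
leg_foot scene 0.51 [368. 288.] exp [368.9 284.3]
leg_foot side 0.51 [255. 247.] exp [255.4 243.4]
   tri [0.6261 0.0117 0.0091] exp [0.6249 0.0128 0.0215]
```

View pics/s22.png

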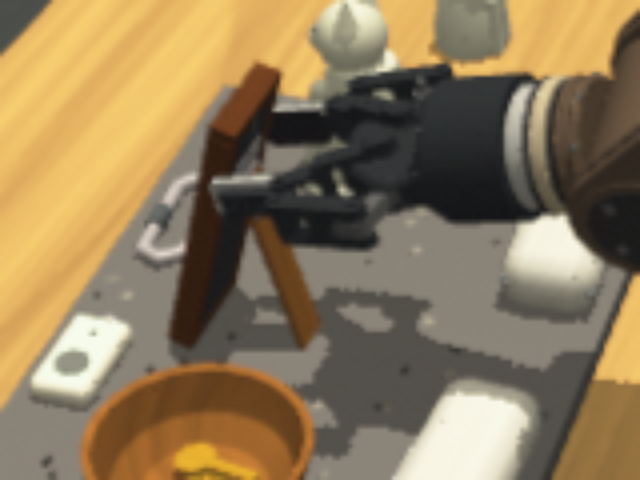

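>>> jog_arm(targets="-0.5 0 -2 0 0.2 0 -1;0 0 -1 0 0.2 0 -1;0 0 0 0 0 0 -1")

```text
time: 18.63
eef_pos: [0.6581, 0.0114, 0.1366]
tcp_rot: [0.798, 0.007, 0.602, -0.01]
contact_force: [0.7, -0.3, -2.3]
opening: 0.686
```

```bash
python3 - <<'E'
from pose import *
p,Rt=target([.680,.014,.02],0.03);go(p,Rt)
t,F=predicted();print({k:v.round(4) for k,v in t.items()})
print(get_state()["wrist_torque"])
E
```

```text
t 18.63 pos [0.6581 0.0114 0.1366] d(mm) [-1.2 -0.8 -1.5] rv [0.2  0.67 0.06] 0.7 q [-0.23  0.18  2.32  2.74  0.68 -1.32] F [ 0.7 -0.3 -2.3] op 0.686
{'frame_center': array([0.6683, 0.0143, 0.1029]), 'frame_base': array([0.6826, 0.0144, 0.0218]), 'leg_hinge': array([0.6531, 0.014 , 0.1277]), 'leg_foot': array([0.6256, 0.0128, 0.0212])}
[-0.03116529  0.94403271 -0.02298929]
```

>>> jog_arm(targets="-1 0 -3 0 0.3 0 -1;0 0 0 0 0 0 -1")

```text
time: 18.8
eef_pos: [0.6587, 0.0114, 0.1365]
tcp_rot: [0.798, 0.008, 0.603, -0.01]
contact_force: [0.6, -0.1, -2.6]
opening: 0.684
```

```bash
python3 - <<'E'
from pose import *
p,Rt=target([.680,.014,.02],0.03);go(p,Rt)
t,F=predicted();print({k:v.round(4) for k,v in t.items()})
print(get_state()["wrist_torque"])
q=read_camera("side");cv2.imwrite("pics/s23.png",cv2.resize(q["pixels"][160:280,180:340],None,fx=4,fy=4))
E
```

```text
t 18.8 pos [0.6587 0.0114 0.1365] d(mm) [-1.7 -0.8 -1.4] rv [0.21 0.79 0.02] 0.8 q [-0.23  0.18  2.32  2.74  0.68 -1.32] F [ 0.6 -0.1 -2.6] op 0.684
{'frame_center': array([0.6689, 0.0143, 0.1028]), 'frame_base': array([0.6833, 0.0144, 0.0217]), 'leg_hinge': array([0.6536, 0.014 , 0.1276]), 'leg_foot': array([0.6264, 0.0127, 0.0211])}
[ 0.00269529  0.96462479 -0.00530477]
```

View pics/s23.png

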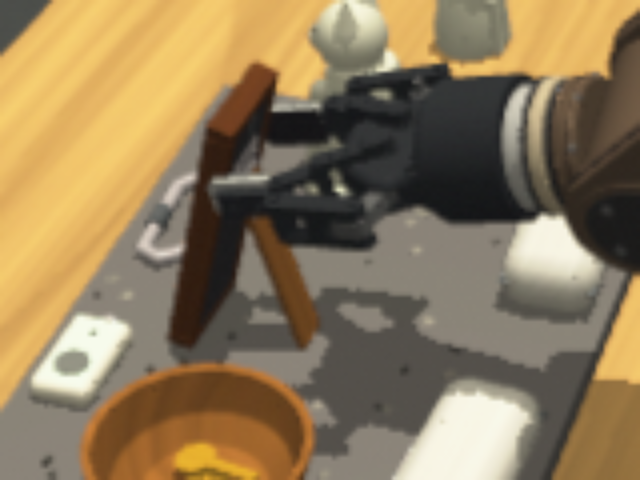

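```bash
python3 - <<'E'
from pose import *
s=get_state();print(s["joint_efforts"].round(2),s["dq"].round(4),s["qpos"].round(3))
q=read_camera("side");cv2.imwrite("pics/s24.png",cv2.resize(q["pixels"][140:320,250:450],None,fx=4,fy=3.3))
q=read_camera("scene");cv2.imwrite("pics/c24.png",cv2.resize(q["pixels"][60:300,180:480],None,fx=2.6,fy=2.5))
E
```

```text
[ -0.17 -26.99 -20.25   0.37   2.09   0.03] [ 0.0002  0.0022  0.0037  0.0012  0.0121 -0.0004] [-0.231  0.184  2.317  2.743  0.683 -1.319]
```

View pics/s24.png

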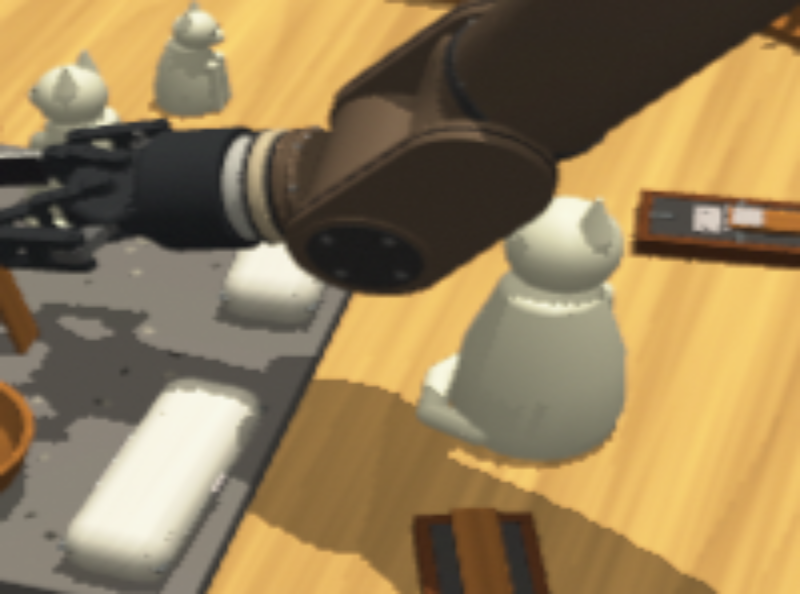

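View pics/c24.png

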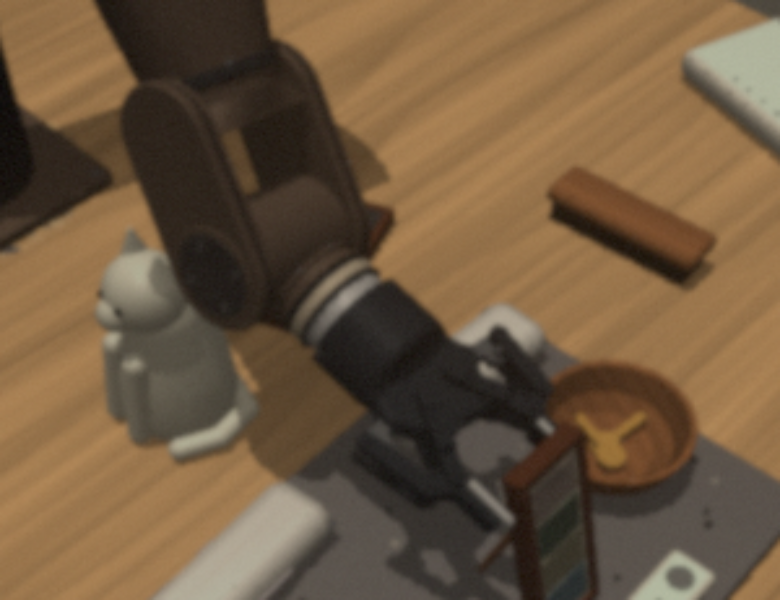

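The downward moves stopped taking effect with no rise in wrist force. In the scene crop the forearm yoke sits against the big look-alike cat's ear at about (180,270), so that is probably the block. I'll raise slightly, then turn a few degrees and shift left so the wrist clears it.

>>> jog_arm(targets="0 0 6 0 0 0 -1;0 1 8 0 0 0 -1;0 3 4 0 0 -2 -1;0 3 0 0 0 -2.5 -1;0 2 0 0 0 -2.5 -1;0 0 0 0 0 -1 -1;0 0 0 0 0 0 -1")

```text
time: 19.53
eef_pos: [0.654, 0.0203, 0.1496]
tcp_rot: [0.803, -0.053, 0.593, 0.033]
contact_force: [-0.3, 0.2, -2.4]
opening: 0.681
```

```bash
python3 - <<'E'
from pose import *
s=get_state();print(s["joint_efforts"].round(2))
p,Rt=target([.682,.02,.02],-.11);go(p,Rt)
t,F=predicted();print({k:v.round(4) for k,v in t.items()})
q=read_camera("side");cv2.imwrite("pics/s25.png",cv2.resize(q["pixels"][140:320,200:450],None,fx=3.2,fy=3.2))
q=read_camera("scene");cv2.imwrite("pics/c25.png",cv2.resize(q["pixels"][60:300,180:480],None,fx=2.6,fy=2.5))
E
```

```text
[-1.000e-02 -2.822e+01 -2.264e+01  2.100e-01  2.840e+00 -1.500e-01]
t 19.53 pos [0.654  0.0203 0.1496] d(mm) [  4.6  -0.5 -14.5] rv [-0.02 -0.44  0.56] 0.7 q [-0.13  0.14  2.32  3.14  0.59 -1.56] F [-0.3  0.2 -2.4] op 0.681
{'frame_center': array([0.6639, 0.0219, 0.1157]), 'frame_base': array([0.6765, 0.0203, 0.0343]), 'leg_hinge': array([0.6492, 0.0236, 0.1409]), 'leg_foot': array([0.6199, 0.0271, 0.0349])}
```

View pics/s25.png

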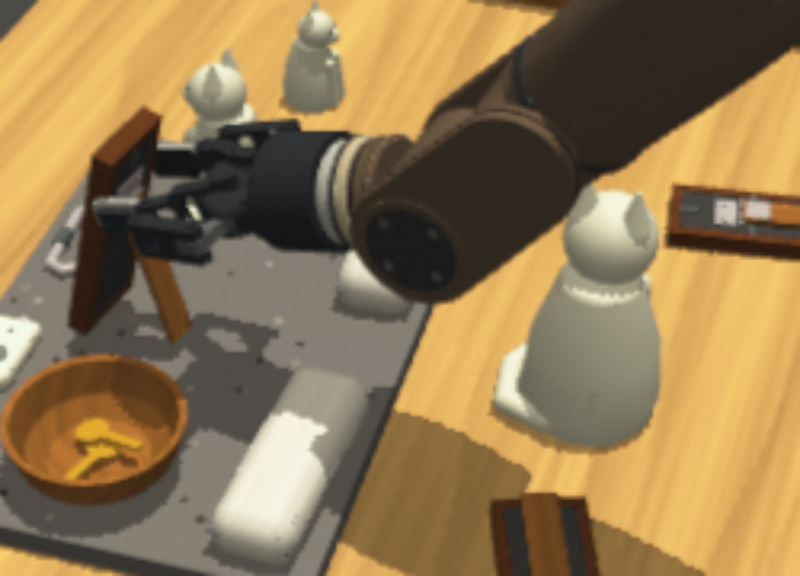

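View pics/c25.png

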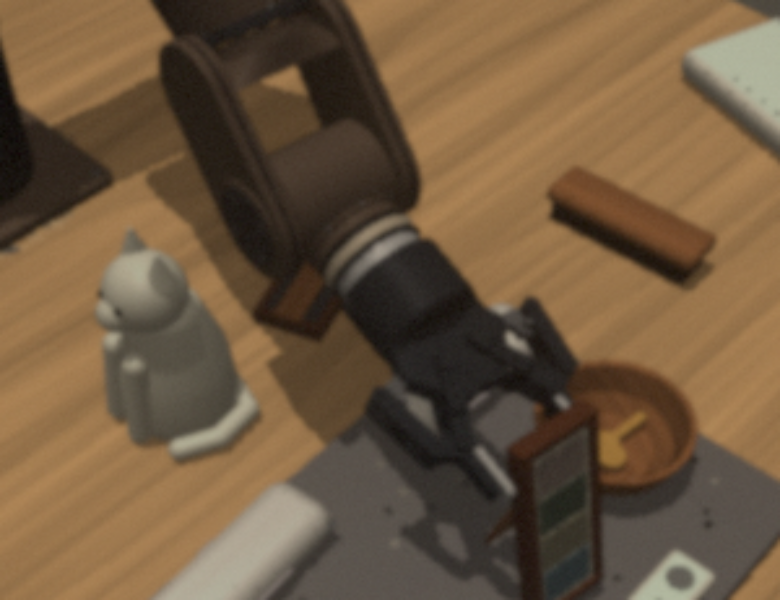

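The wrist is now clear of the cat, with a visible gap in the scene crop. I'll lower again.

>>> jog_arm(targets="1 0 -4 0 0 0 -1;1 0 -4 0 -0.2 0 -1;1 0 -3 0 -0.2 0 -1;0 0 0 0 0 0 -1")

```text
time: 19.97
eef_pos: [0.6569, 0.0187, 0.1373]
tcp_rot: [0.801, -0.054, 0.596, 0.033]
contact_force: [-0.5, 0.0, -2.9]
opening: 0.683
```

```bash
cat > chk.py <<'E'
from pose import *
s=get_state();print(s["joint_efforts"].round(2),s["wrist_torque"].round(2))
p,Rt=target([.682,.02,.02],-.11);go(p,Rt)
t,F=predicted();print({k:v.round(4) for k,v in t.items()})
E
python3 chk.py
```

```text
[ 6.000e-02 -2.933e+01 -2.217e+01  1.000e-02  2.930e+00  0.000e+00] [0.12 0.96 0.03]
t 19.97 pos [0.6569 0.0187 0.1373] d(mm) [ 1.7  1.1 -2.2] rv [-0.03 -0.08  0.57] 0.6 q [-0.13  0.18  2.31  3.13  0.63 -1.55] F [-0.5  0.  -2.9] op 0.683
{'frame_center': array([0.667 , 0.0203, 0.1034]), 'frame_base': array([0.6801, 0.0188, 0.0221]), 'leg_hinge': array([0.6522, 0.0221, 0.1285]), 'leg_foot': array([0.6235, 0.0256, 0.0223])}
```

>>> jog_arm(targets="0 0 -2 0 0 0 -1;0 0 -1 0 0 0 -1;0 0 0 0 0 0 -1")

```text
time: 20.22
eef_pos: [0.6589, 0.0182, 0.1369]
tcp_rot: [0.798, -0.053, 0.599, 0.033]
contact_force: [0.2, 0.1, -2.8]
opening: 0.687
```

```bash
python3 chk.py
```

```text
[ 6.000e-02 -2.937e+01 -2.165e+01 -0.000e+00  2.930e+00  1.000e-02] [0.09 0.95 0.05]
t 20.22 pos [0.6589 0.0182 0.1369] d(mm) [-0.2  1.6 -1.8] rv [0.05 0.42 0.55] 0.7 q [-0.13  0.19  2.31  3.13  0.64 -1.55] F [ 0.2  0.1 -2.8] op 0.687
{'frame_center': array([0.6692, 0.0198, 0.1032]), 'frame_base': array([0.683 , 0.0181, 0.022 ]), 'leg_hinge': array([0.6542, 0.0216, 0.1281]), 'leg_foot': array([0.6265, 0.0249, 0.0217])}
```

```bash
python3 - <<'E'
from kin import *
from plant import get_state
s=get_state();q=s["qpos"];M=R.from_quat(s["tcp_rot"]).as_matrix()
p,r=fk(q,P);print(p,s["eef_pos"],((r*C).inv()*R.from_matrix(M)).as_rotvec())
qa,e=ik(p,(r*C).as_matrix(),q);qb,e2=ik(p+[0,0,-.005],(r*C).as_matrix(),q)
print(qa.round(4),e,(qb-qa).round(4),e2); print(q)
E
```

```text
[0.66637574 0.01684071 0.13386358] [0.65886009 0.01823673 0.13691201] [7.63278329e-17 4.32379826e-16 1.94289029e-16]
[-0.1287  0.1878  2.3061  3.1298  0.6401 -1.5514] 6.938893903907227e-18 [-0.      0.0127 -0.0009  0.0002  0.0117 -0.0002] 3.2901459334766514e-12
[-0.12870291  0.18778669  2.30610434  3.12984506  0.64010454 -1.55135   ]
```

>>> jog_arm(targets="-1 0 -4 0 -0.4 0 -1")

```text
time: 20.3
eef_pos: [0.6595, 0.0181, 0.1361]
tcp_rot: [0.793, -0.053, 0.606, 0.033]
contact_force: [-2.1, 0.9, 9.4]
opening: 0.687
```

```bash
python3 chk.py; python3 - <<'E'
from pose import *
t,F=predicted();P=look(t)
cv2.imwrite("pics/s26.png",cv2.resize(P["side"]["pixels"][180:280,180:300],None,fx=6,fy=6))
cv2.imwrite("pics/c26.png",cv2.resize(P["scene"]["pixels"][220:340,330:450],None,fx=5,fy=5))
print(get_state()["contact_force"])
E
```

```text
[ -0.78 -23.05 -16.18   0.19  -0.11   0.03] [-0.12 -0.84  0.13]
t 20.3 pos [0.6595 0.0181 0.1361] d(mm) [-0.8  1.7 -1. ] rv [0.11 1.3  0.54] 1.4 q [-0.13  0.2   2.31  3.13  0.67 -1.55] F [-2.1  0.9  9.4] op 0.687
{'frame_center': array([0.6704, 0.0196, 0.1026]), 'frame_base': array([0.6854, 0.0178, 0.0216]), 'leg_hinge': array([0.655 , 0.0214, 0.1272]), 'leg_foot': array([0.6289, 0.0246, 0.0204])}
frame_center scene 0.55 [390. 272.] exp [396.5 273.6]
frame_center side 0.97 [232. 214.] exp [232.2 212.8]
   tri [0.6651 0.0188 0.1016] exp [0.6704 0.0196 0.1026]
frame_base scene 0.94 [396. 304.] exp [396.3 303.2]
frame_base side 0.96 [231. 240.] exp [230.1 238.9]
   tri [0.6843 0.0188 0.0177] exp [0.6854 0.0178 0.0216]
leg_foot scene 0.41 [370. 280.] exp [374.8 282. ]
leg_foot side 0.67 [252. 249.] exp [251.6 246.7]
   tri [0.623  0.0259 0.0174] exp [0.6289 0.0246 0.0204]
[-1.14785772  0.70866088  4.85656552]
```

View pics/s26.png

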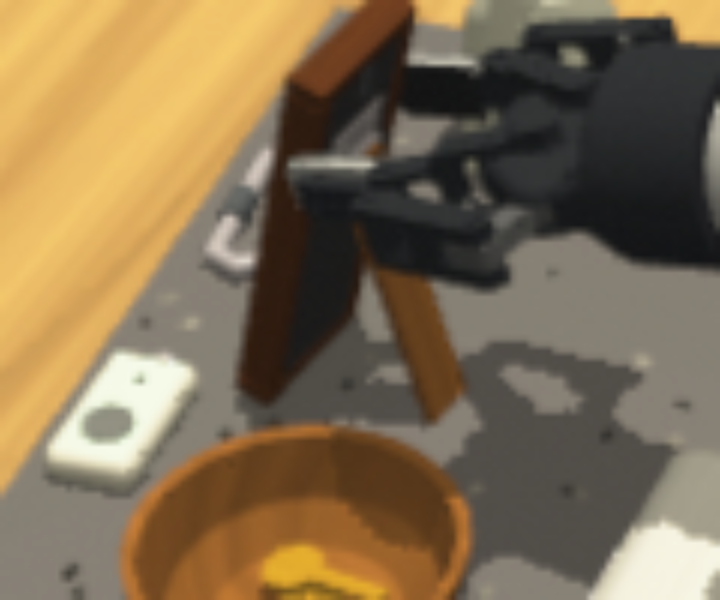

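View pics/c26.png

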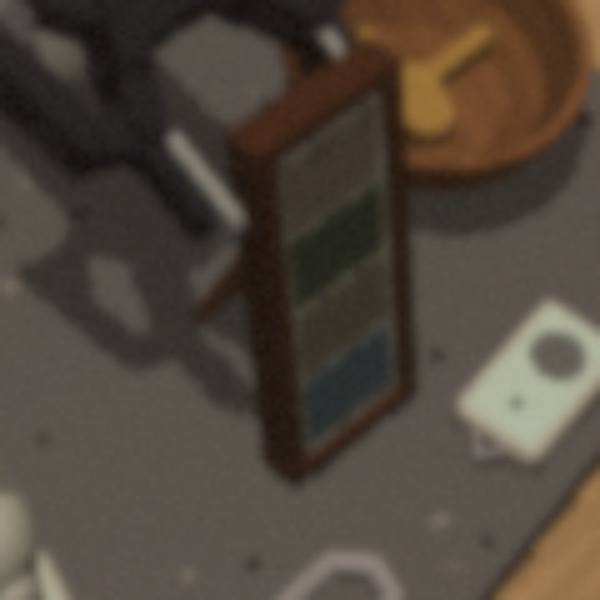

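Pressing gives Fz = +9.4 N, so the frame is actually standing on the slab. That means my guess of a cat contact was wrong. Base and foot predictions agree at 20–22 mm. I'll relax and open the gripper.

>>> jog_arm(targets="0 0 0.5 0 0 0 -1;0 0 0 0 0 0 -1", force=20)

```text
time: 20.97
eef_pos: [0.6596, 0.018, 0.1366]
tcp_rot: [0.794, -0.053, 0.605, 0.033]
contact_force: [0.6, 0.1, -0.5]
opening: 0.684
```

```bash
python3 chk.py;python3 - <<'E'
from st import *
E
```

```text
[-9.000e-02 -2.788e+01 -1.975e+01  3.000e-02  2.190e+00 -2.000e-02] [0.12 0.52 0.01]
t 20.97 pos [0.6596 0.018  0.1366] d(mm) [-0.9  1.8 -1.5] rv [0.09 1.27 0.55] 1.4 q [-0.13  0.2   2.31  3.13  0.66 -1.55] F [ 0.6  0.1 -0.5] op 0.684
{'frame_center': array([0.6704, 0.0195, 0.103 ]), 'frame_base': array([0.6855, 0.0178, 0.022 ]), 'leg_hinge': array([0.655 , 0.0213, 0.1277]), 'leg_foot': array([0.6289, 0.0246, 0.0209])}
20.97 [0.6596 0.018  0.1366] x [ 0.261 -0.045  0.964] y [-0.124 -0.992 -0.013] z [ 0.957 -0.117 -0.265] [-0.13  0.2   2.31  3.13  0.66 -1.55] [ 0.64  0.12 -0.5 ] [0.12 0.52 0.01] 0.684
```

Force is near zero, so the slab now carries most of the weight. I'll open slowly.

>>> jog_arm(targets="0 0 0 0 0 0 0.4;0 0 0 0 0 0 0.5;0 0 0 0 0 0 0.7;0 0 0 0 0 0 1;0 0 0 0 0 0 1;0 0 0 0 0 0 1")

```text
time: 21.47
eef_pos: [0.6595, 0.0176, 0.1362]
tcp_rot: [0.793, -0.054, 0.606, 0.033]
contact_force: [-0.1, 0.0, 0.3]
opening: 0.999
```

```bash
python3 - <<'E'
from st import *
q=read_camera("side");cv2.imwrite("pics/s27.png",cv2.resize(q["pixels"][160:280,180:340],None,fx=4,fy=4))
q=read_camera("wrist");cv2.imwrite("pics/w27.png",q["pixels"])
E
```

```text
21.47 [0.6595 0.0176 0.1362] x [ 0.261 -0.046  0.964] y [-0.125 -0.992 -0.013] z [ 0.957 -0.117 -0.264] [-0.13  0.2   2.31  3.13  0.67 -1.55] [-0.05  0.04  0.32] [0.07 0.49 0.05] 0.999
```

View pics/s27.png

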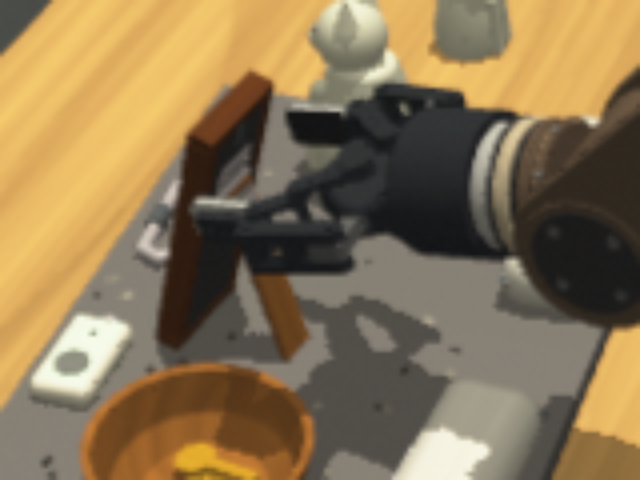

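View pics/w27.png

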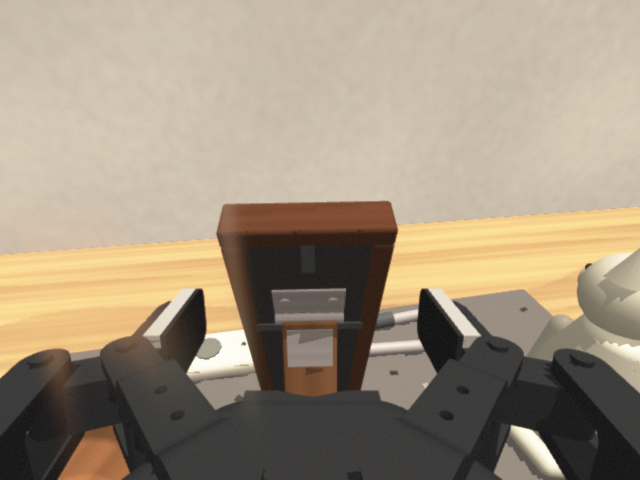

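The fingers are free and the frame stands by itself. I'll retreat along the finger axis.

>>> jog_arm(targets="-5 0.6 1.4 0 0 0 1;-8 1 2.2 0 0 0 1;-10 1.2 3 0 0 0 1;-10 1.2 3 0 0 0 1;-10 1.2 4 0 0 0 1;0 0 0 0 0 0 1")

```text
time: 22.07
eef_pos: [0.6123, 0.0234, 0.1499]
tcp_rot: [0.794, -0.054, 0.605, 0.033]
contact_force: [0.4, 0.1, -0.5]
opening: 1.002
```

```bash
python3 - <<'E'
from st import *
q=read_camera("side");cv2.imwrite("pics/s28.png",q["pixels"])
E
```

```text
22.07 [0.6123 0.0234 0.1499] x [ 0.262 -0.046  0.964] y [-0.125 -0.992 -0.013] z [ 0.957 -0.117 -0.266] [-0.13  0.07  2.42  3.13  0.65 -1.55] [ 0.39  0.09 -0.54] [ 0.02  0.47 -0.02] 1.002
```

View pics/s28.png

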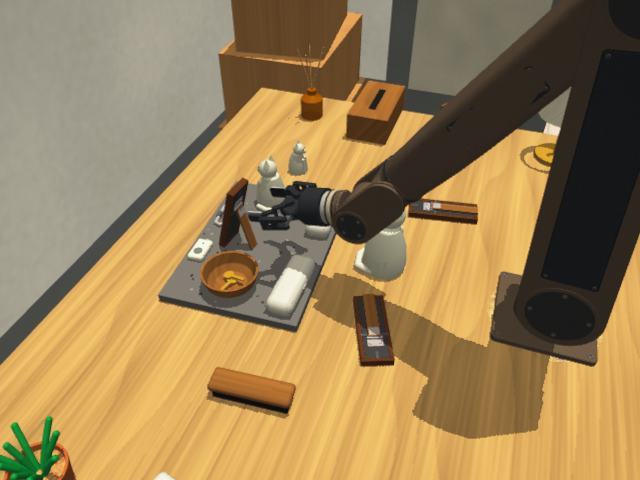

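>>> jog_arm(targets="-3 1 8 0 0 0 1;-2 1 18 0 0 0 1;0 1 25 0 0 0 1;0 1 28 0 0 0 1;0 0 28 0 0 0 1;0 0 15 0 0 0 1;0 0 0 0 0 0 1")

```text
time: 22.7
eef_pos: [0.606, 0.0272, 0.2748]
tcp_rot: [0.795, -0.054, 0.603, 0.033]
contact_force: [0.4, -0.5, 0.1]
opening: 0.999
```

```bash
python3 - <<'E'
from st import *
from pose import look
Fr=R.from_euler('z',-.12)*R.from_euler('y',-(np.pi/2+.26));b=np.array([.684,.018,.020])
t={k:b+Fr.apply(np.array(v)-[-.082,0,.008]) for k,v in dict(frame_center=[0,0,0],frame_base=[-.082,0,.008],leg_hinge=[.028,0,.008],leg_foot=[.028-.11*np.cos(.524),0,.008+.11*np.sin(.524)]).items()}
P=look(t)
for nm in ("bowl","cat","case_a","remote","carabiner","brush"):
    for n in P:
        print(nm,n,[(np.round(r["uv"]).tolist()) for r in mark_of(nm,P[n]) if r["p"]>.4])
for n in P: cv2.imwrite(f"pics/{n}29.png",P[n]["pixels"])
E
```

```text
22.7 [0.606  0.0272 0.2748] x [ 0.267 -0.047  0.963] y [-0.126 -0.992 -0.013] z [ 0.956 -0.118 -0.27 ] [-0.12 -0.26  2.4   3.14  0.3  -1.56] [ 0.45 -0.52  0.15] [0.1  0.33 0.03] 0.999
frame_center scene 0.87 [397. 270.] exp [396.6 274.1]
frame_center side 0.83 [232. 214.] exp [232.1 213.3]
   tri [0.6673 0.0256 0.1048] exp [0.6707 0.0196 0.1013]
frame_base scene 0.6 [395. 305.] exp [395.6 303.1]
leg_hinge side 0.74 [237. 203.] exp [236.8 206. ]
leg_foot scene 0.49 [373. 284.] exp [374.2 281.6]
leg_foot side 0.82 [252. 249.] exp [252.2 246.9]
   tri [0.6283 0.0235 0.013 ] exp [0.6274 0.0248 0.0201]
bowl scene [[409.0, 242.0]]
bowl side [[229.0, 286.0]]
cat scene [[318.0, 350.0], [241.0, 432.0], [248.0, 219.0]]
cat side [[272.0, 201.0], [382.0, 266.0], [298.0, 171.0]]
case_a scene [[355.0, 212.0], [271.0, 294.0]]
case_a side [[293.0, 291.0], [324.0, 216.0]]
remote scene [[437.0, 299.0]]
remote side [[201.0, 254.0]]
carabiner scene [[397.0, 305.0]]
carabiner side [[225.0, 215.0]]
brush scene [[420.0, 157.0]]
brush side [[252.0, 396.0]]
```

View pics/scene29.png

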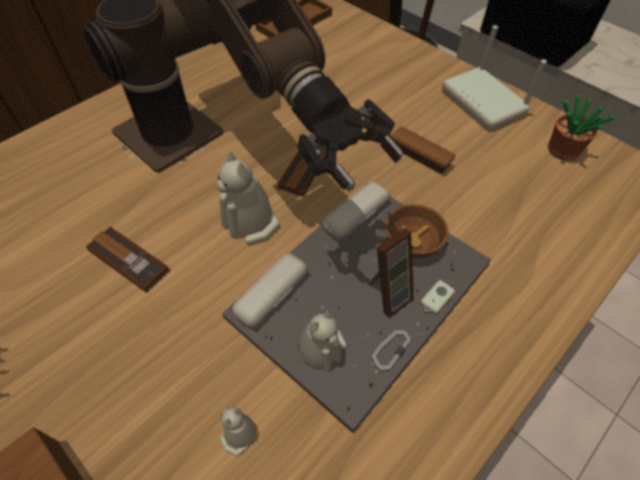

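View pics/side29.png

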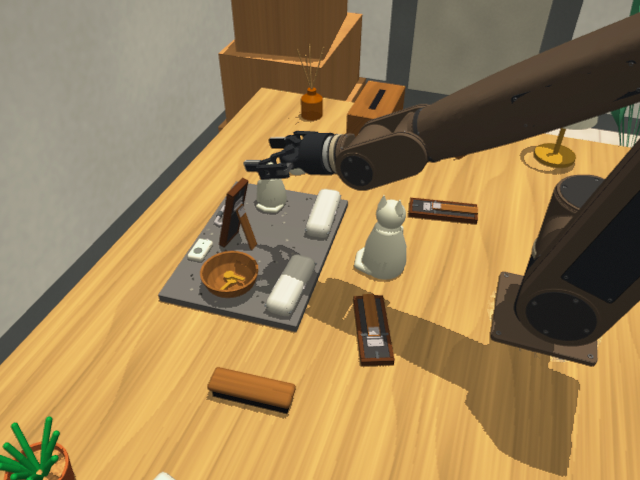

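The frame stands clear of the robot, and the other things are at their starting pixels. I'll hand in.

```bash
python3 - <<'E'
from h import *
p=read_camera("scene")
print(onz(p,(395.3,304.5),.02),onz(p,(318,350),.02),onz(p,(320,352),.02),onz(p,(411,242),.02))
print(sign_off())
E
```

```text
[0.68547969 0.01536018 0.02      ] [ 0.6479817  -0.14358743  0.02      ] [ 0.65287281 -0.14374691  0.02      ] [0.61942666 0.14429865 0.02      ]
the job is handed in; nothing more can be done
None
```

The frame is standing on the slab between the bowl and the cat, leaning back on its open leg with its face to the room. I handed in at about 23 s; no verdict is reported.

**What I did**
- **Leg:** I swung it up by its foot until it reached the stop and the frame's bottom edge just began to lift. I then let the frame back down flat and released it.
- **Standing it up:** I gripped the side rails, turned the frame upright, carried it over the cat and lowered it onto the slab. A press read +9.4 N, which confirmed contact, so I opened the gripper and backed off.

**Last checks (from the images)**

| Check | Measured | Limit |
|---|---|---|
| frame_base position | about (0.685, 0.016) m | – |
| Distance to cat | about 163 mm | under 180 mm |
| Distance to bowl | about 145 mm | under 180 mm |
| Slab x of frame_base | about +70 mm | -60 to 90 mm |
| Facing error | about 9–10° | 20° |
| Leg opening, seen while the frame lay flat | about 30° | over 27.5° (0.48 rad) |

- **Other things:** The bowl, cat, cases, remote and brush were within a few pixels of where they started, and the robot was clear of everything.

**What disagreed**
- **Off-square:** I mistook the first touch on the slab for the wrist catching the big look-alike cat, and turned the frame about 8° to clear it. That caused most of the facing error.
- **Leg foot height:** the final camera estimate put the foot at 13 mm, against 20 mm expected at the slab top. I put this down to small errors in the detected points.
- **Carabiner:** in the last scene picture the network's mark for it landed on the frame. The side view and the picture itself show it unmoved.

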